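Stand the colour-coded instruments tip down in their soaking pots

TASK

Put every ringed hand instrument to soak, tip down in the pot whose collar has the colour of its rings, and leave it standing there; those with red rings need longest, so do them one at a time in the order red, yellow, blue, white, passing over any that is missing. They lie level, so push each one, held near its handle's end, against the fixed steel bar to swing it upright within the fingers before you stand it in its pot. Leave all pots upright on the worktop and do not shift the crucible, the plaster cast or the two polishing discs.

Things in the scene. Friction and masses are not known exactly. Their poses are not given: they have to be found in the camera images.
- red_tool_mid (a point): middle of the red-ringed instrument, half-way up: slim straight carver with pale grey-white handle and two red code rings on the handle, 181 mm long, 45 g, lying level on a rest at the start (point 28.5 mm above the worktop). +y runs to the handle's end, -y to the thin tip. Gripped across its width some 40 mm from the handle's end, a light push turns it in the fingers; held by the tips alone it creeps, so grip deep or gently (20 N). May be absent
- red_tool: the same red-ringed instrument; origin under its middle, same axes. Handle 13 mm wide (x), 13 mm thick (z), from y = -15 to +90 mm; blade 10 mm wide, 2 mm thick, at the height of the handle's middle, on to y = -90 mm. Its rest (fixed, grey, 36 x 84 mm) carries it on two cross ridges 72 mm apart, under y = 10 and 82 mm, 22 mm high; the fingers pass between them
- red_pot: weighted square grey soaking pot with a red collar, loose, open on top: 52 mm square outside, 44 mm inside, 110 mm high, inner floor 4 to 5 mm above its underside, 0.7 kg; origin at the centre of its underside, z up, sides along x and y
- yellow_tool_mid (a point): middle of the yellow-ringed instrument, half-way up: slim straight wax spatula with green handle and two yellow code rings on the handle, 188 mm long, 45 g, lying level on a rest at the start (point 28.5 mm above the worktop). +y runs to the handle's end, -y to the thin tip. Gripped across its width some 40 mm from the handle's end, a light push turns it in the fingers; held by the tips alone it creeps, so grip deep or gently (20 N). May be absent
- yellow_tool: the same yellow-ringed instrument; origin under its middle, same axes. Handle 13 mm wide (x), 13 mm thick (z), from y = -11 to +94 mm; blade 10 mm wide, 2 mm thick, at the height of the handle's middle, on to y = -94 mm. Its rest (fixed, grey, 36 x 84 mm) carries it on two cross ridges 72 mm apart, under y = 10 and 82 mm, 22 mm high; the fingers pass between them
- yellow_pot: weighted square grey soaking pot with a yellow collar, loose, open on top: 52 mm square outside, 44 mm inside, 110 mm high, inner floor 4 to 5 mm above its underside, 0.7 kg; origin at the centre of its underside, z up, sides along x and y
- blue_tool_mid (a point): middle of the blue-ringed instrument, half-way up: slim straight carver with pale grey-white handle and two blue code rings on the handle, 181 mm long, 45 g, lying level on a rest at the start (point 28.5 mm above the worktop). +y runs to the handle's end, -y to the thin tip. Gripped across its width some 40 mm from the handle's end, a light push turns it in the fingers; held by the tips alone it creeps, so grip deep or gently (20 N). May be absent
- blue_tool: the same blue-ringed instrument; origin under its middle, same axes. Handle 13 mm wide (x), 13 mm thick (z), from y = -15 to +90 mm; blade 10 mm wide, 2 mm thick, at the height of the handle's middle, on to y = -90 mm. Its rest (fixed, grey, 36 x 84 mm) carries it on two cross ridges 72 mm apart, under y = 10 and 82 mm, 22 mm high; the fingers pass between them
- blue_pot: weighted square grey soaking pot with a blue collar, loose, open on top: 52 mm square outside, 44 mm inside, 110 mm high, inner floor 4 to 5 mm above its underside, 0.7 kg; origin at the centre of its underside, z up, sides along x and y
- white_tool_mid (a point): middle of the white-ringed instrument, half-way up: slim straight wax spatula with green handle and two white code rings on the handle, 188 mm long, 45 g, lying level on a rest at the start (point 28.5 mm above the worktop). +y runs to the handle's end, -y to the thin tip. Gripped across its width some 40 mm from the handle's end, a light push turns it in the fingers; held by the tips alone it creeps, so grip deep or gently (20 N). May be absent
- white_tool: the same white-ringed instrument; origin under its middle, same axes. Handle 13 mm wide (x), 13 mm thick (z), from y = -11 to +94 mm; blade 10 mm wide, 2 mm thick, at the height of the handle's middle, on to y = -94 mm. Its rest (fixed, grey, 36 x 84 mm) carries it on two cross ridges 72 mm apart, under y = 10 and 82 mm, 22 mm high; the fingers pass between them
- white_pot: weighted square grey soaking pot with a white collar, loose, open on top: 52 mm square outside, 44 mm inside, 110 mm high, inner floor 4 to 5 mm above its underside, 0.7 kg; origin at the centre of its underside, z up, sides along x and y
- bar_mid (a point): centre of a fixed round steel bar, 12 mm thick, 180 mm long, level, 120 mm above the worktop, open below between its two end posts. It runs along this point's y axis; x is level and square to it. A held instrument whose handle or blade is put under the bar and then raised and carried over it is swung tip down in the fingers
- bar: the same bar with its 12 mm thick posts and base plate (50 x 220 mm, 6 mm high), fixed; origin under the middle of the plate, same axes
- crucible: bystander: beige ceramic crucible, 51 mm wide, 40 mm high, origin under its centre
- plaster_cast: bystander: yellow plaster jaw cast 53 x 71 x 27 mm, origin under its centre
- felt_wheel: bystander: pale felt polishing wheel, 51 mm wide, 14 mm high, flat on the worktop, origin under its centre
- grind_disc: bystander: red-brown grinding disc, 39 mm wide, 10 mm high, flat on the worktop, origin under its centre

How it is judged:
On the way, in this order (a step that is already met when the one before it is completed fails the run):
1. the red-ringed instrument, off the worktop, is pushed against the bar and has turned there until its handle end points up within 45 degrees (contact force between red_tool and bar above 0.2 N and angle between red_tool_mid's own y axis and vertical below 0.78 rad and height (world z) of red_tool_mid above 0.03 m), for 0.05 s.
2. the red-ringed instrument stands tip down in the pot with the red collar, let go (x of red_tool_mid in the frame of red_pot between -0.03 and 0.03 m and y of red_tool_mid in the frame of red_pot between -0.03 and 0.03 m and z of red_tool_mid in the frame of red_pot between 0.08 and 0.115 m and angle between red_tool_mid's own y axis and vertical below 0.45 rad and contact force between the fingers and red_tool below 0.05 N and linear speed of red_tool below 0.03 m/s), for 0.2 s.
3. the yellow-ringed instrument, off the worktop, is pushed against the bar and has turned there until its handle end points up within 45 degrees (contact force between yellow_tool and bar above 0.2 N and angle between yellow_tool_mid's own y axis and vertical below 0.78 rad and height (world z) of yellow_tool_mid above 0.03 m), for 0.05 s.
4. the yellow-ringed instrument stands tip down in the pot with the yellow collar, let go (x of yellow_tool_mid in the frame of yellow_pot between -0.03 and 0.03 m and y of yellow_tool_mid in the frame of yellow_pot between -0.03 and 0.03 m and z of yellow_tool_mid in the frame of yellow_pot between 0.08 and 0.115 m and angle between yellow_tool_mid's own y axis and vertical below 0.45 rad and contact force between the fingers and yellow_tool below 0.05 N and linear speed of yellow_tool below 0.03 m/s), for 0.2 s.
5. the blue-ringed instrument, off the worktop, is pushed against the bar and has turned there until its handle end points up within 45 degrees (contact force between blue_tool and bar above 0.2 N and angle between blue_tool_mid's own y axis and vertical below 0.78 rad and height (world z) of blue_tool_mid above 0.03 m), for 0.05 s.
6. the blue-ringed instrument stands tip down in the pot with the blue collar, let go (x of blue_tool_mid in the frame of blue_pot between -0.03 and 0.03 m and y of blue_tool_mid in the frame of blue_pot between -0.03 and 0.03 m and z of blue_tool_mid in the frame of blue_pot between 0.08 and 0.115 m and angle between blue_tool_mid's own y axis and vertical below 0.45 rad and contact force between the fingers and blue_tool below 0.05 N and linear speed of blue_tool below 0.03 m/s), for 0.2 s.
7. the white-ringed instrument, off the worktop, is pushed against the bar and has turned there until its handle end points up within 45 degrees (contact force between white_tool and bar above 0.2 N and angle between white_tool_mid's own y axis and vertical below 0.78 rad and height (world z) of white_tool_mid above 0.03 m), for 0.05 s.
8. the white-ringed instrument stands tip down in the pot with the white collar, let go (x of white_tool_mid in the frame of white_pot between -0.03 and 0.03 m and y of white_tool_mid in the frame of white_pot between -0.03 and 0.03 m and z of white_tool_mid in the frame of white_pot between 0.08 and 0.115 m and angle between white_tool_mid's own y axis and vertical below 0.45 rad and contact force between the fingers and white_tool below 0.05 N and linear speed of white_tool below 0.03 m/s), for 0.2 s.
At the end, for the whole second after the job is handed in: every instrument that is present stands in the pot of its colour: its middle within 30 mm of the pot's axis along each side and 80 to 115 mm above the pot's underside, handle end up within 0.45 rad of vertical, and is let go; all four pots upright (0.1 rad) on the worktop (x of red_tool_mid in the frame of red_pot between -0.03 and 0.03 m and y of red_tool_mid in the frame of red_pot between -0.03 and 0.03 m and z of red_tool_mid in the frame of red_pot between 0.08 and 0.115 m and angle between each of red_tool_mid, yellow_tool_mid, blue_tool_mid, white_tool_mid's own y axis and vertical below 0.45 rad and contact force between the fingers and red_tool below 0.05 N and x of yellow_tool_mid in the frame of yellow_pot between -0.03 and 0.03 m and y of yellow_tool_mid in the frame of yellow_pot between -0.03 and 0.03 m and z of yellow_tool_mid in the frame of yellow_pot between 0.08 and 0.115 m and contact force between the fingers and yellow_tool below 0.05 N and x of blue_tool_mid in the frame of blue_pot between -0.03 and 0.03 m and y of blue_tool_mid in the frame of blue_pot between -0.03 and 0.03 m and z of blue_tool_mid in the frame of blue_pot between 0.08 and 0.115 m and contact force between the fingers and blue_tool below 0.05 N and x of white_tool_mid in the frame of white_pot between -0.03 and 0.03 m and y of white_tool_mid in the frame of white_pot between -0.03 and 0.03 m and z of white_tool_mid in the frame of white_pot between 0.08 and 0.115 m and contact force between the fingers and white_tool below 0.05 N and angle between each of red_pot, yellow_pot, blue_pot, white_pot's own z axis and vertical below 0.1 rad and height (world z) of each of red_pot, yellow_pot, blue_pot, white_pot below 0.01 m); the robot touches nothing.
It fails at once if the crucible is shifted by more than 3 cm (distance of crucible from where it was at the start of the episode above 0.03 m).
It fails at once if the plaster cast is shifted by more than 3 cm (distance of plaster_cast from where it was at the start of the episode above 0.03 m).
It fails at once if the felt wheel is shifted by more than 3 cm (distance of felt_wheel from where it was at the start of the episode above 0.03 m).
It fails at once if the grind disc is shifted by more than 3 cm (distance of grind_disc from where it was at the start of the episode above 0.03 m).
It fails at once if a pot is tipped over (angle between any of red_pot, yellow_pot, blue_pot, white_pot's own z axis and vertical above 0.6 rad).
Of red_tool, yellow_tool, blue_tool, white_tool only 3 to 4 are there at a start; the rules pass over those that are not, and their reading is None.
At some moment in a run one of red_tool, yellow_tool, blue_tool, white_tool may be knocked a few centimetres aside while the robot is not near it.
Once in a run the grip may slacken for a moment while it holds something.
It also fails if it takes over 210 s, if anything falls off the work surface, if the arm or the gripper's body presses on something with over 40 N, if the wrist force passes 120 N, or if a joint passes its speed limit or range.

ROBOT

A 6-joint arm with a two-finger parallel gripper is mounted at the origin on a cart in front of the work surface, level with it; the furniture and walls round the work are solid. World frame = base frame: x ahead of the robot, y to its left, z up, the work surface at z = 0. Lengths are in m, angles in rad, forces in N, time in s.
With the tool pointing down it reaches from about 0.35 to 0.875 m from the base axis. Payload 4.2 kg.
Tool frame: the origin (TCP) lies at the centre of the arm's flange, where the gripper is bolted on; the fingertips stand 173 mm ahead of it and the grasp point (between the pads) lies 155 mm ahead of it; z points along the fingers, y is the line along which they close (so a half turn about z gives the same grasp; the last joint's range is limited). The gripper opens to 85 mm and grips with 20 to 120 N. Pads are 22 mm wide; open, the fingers measure 114 mm over their backs; the gripper's body (76 mm by 85 mm) begins 54 mm behind the grasp point. The pads swing forward as they close: fully open they stand 13 mm farther back than shut.
Start: joints at [-0.962, 0.385, 0.008, 0, -1.194, -0.259], TCP at [0.214, -0.587, 0.405] pointing down, gripper open.
Joint ranges: [-3.14, 3.14], [-1.21, 2.06], [-1.07, 1.41], [-3.16, 2.05], [-2.99, -0.16], [-3.1, 3.1]. Speed limits (rad/s): [2.79, 2.79, 3.14, 3.14, 3.14, 3.14].

INTERFACE

Orientations are given as a unit quaternion [x, y, z, w].
In Python, from bench import arm, read_camera, workorder gives the robot as it stands. The module is installed in compiled form; this text tells all that it offers.
- The arm moves only by the tool move_arm, never from a script. Its argument "series" is a list of rows, each an object of numbers: "x", "y", "z": the shift along the tool's x, y, z in mm; "turn": the turn about the tool's z in degrees; "hand": the opening, from -1 (shut) to 1 (fully open). A call has 1 to 8 rows; each row shifts and turns the commanded pose from where the row before left it, along the tool's axes as they then stand; what a row does not reach is not made up. A row lasts 1/12 s, in which the tool goes at most 41.7 mm and 7.16 degrees, less where a joint would pass 70% of its speed; a pose out of reach is approached as far as the arm can. A call with a gripper value outside its range is refused whole. The fingers move at their own pace and stop on an object; "force" is the grip in N (left out, the last holds). Time passes only in rows, so rows that do not move let the fingers close. It gives the time, the measured TCP pose, the force, the opening and the grip force at its end, in the units of the state.
- arm.observe(): the state, without advancing time (a new reading comes with each control period).
- read_camera(name): name is "scene" or "top" or "wrist"; returns a dict with "frame" (420x560x3 uint8, red, green, blue), "range_z" (420x560 float32, m along the optical axis (not along the pixel's ray), 0 where there is no reading), "intrinsics" (3x3 intrinsics, pixels), "R" (3x3) and "t" (3): a world point X has camera coordinates R X + t. Camera axes: x right, y down, z forward; pixel columns grow to the right and rows downward; lengths in m; the calibration is good to about 2 mm. A picture is of the moment at which its call begins.
- workorder.hand_in(): hands the job in; it is judged then, once.
The state is a dict: "time": time; "joint_pos": joint angles; "qvel": joint speeds; "tau": joint torques, N m; "tool_pos": TCP position; "eef_rot": TCP orientation; "ft_force": force on the tool from outside, world axes, zero at the start; "moment": the same for the moment, N m; "grip_width": finger opening in m; "grasp_force": force on a finger pad.
Only numpy, scipy, OpenCV 4.12 (cv2) and the standard library are available. Lean on these libraries where they do the work, as an engineer would, in place of code of your own. Each camera call takes 0.05 s, during which the arm holds its last target. There are 200 camera calls.

## Working session

There is one attempt and no reset: what is moved stays moved. The work goes in short steps, Python scripts to look and compute and a tool call to move; the robot and the scene stay as the last step left them, time stands still between calls to the robot, and variables do not carry over. Pictures are saved under pics/ and viewed, at most 14 in all, crops included, and the job is handed in when it is done.

Besides the shell and the picture viewer there is one more tool, called after "Emit:" as a command line: name --argument value ..., lists and objects as JSON in quotes. move_arm: Moves the arm, as the interface text tells. Its arguments: {"type":"object","properties":{"series":{"type":"array","items":{"type":"object","properties":{"x":{"type":"number"},"y":{"type":"number"},"z":{"type":"number"},"turn":{"type":"number"},"hand":{"type":"number"}}}},"force":{"type":"number"}},"required":["series"]}

```bash
mkdir -p pics; cat > h.py <<'E'
import numpy as np, cv2, json
from bench import arm, read_camera, workorder
def shot(n,save=None):
    c=read_camera(n)
    if save: cv2.imwrite('pics/'+save,c['frame'][:,:,::-1])
    return c
def world(c,u,v,z=None):
    K,R,t=c['intrinsics'],np.array(c['R']),np.array(c['t'])
    d=R.T@np.linalg.solve(K,[u,v,1.]); o=-R.T@t
    s=c['range_z'][int(round(v)),int(round(u))] if z is None else (z-o[2])/d[2]
    return o+s*d
def cloud(c):
    K,R,t=c['intrinsics'],np.array(c['R']),np.array(c['t'])
    v,u=np.mgrid[:420,:560]; d=np.stack([u,v,np.ones_like(u)],-1)@np.linalg.inv(K).T
    return (d*c['range_z'][...,None]-t)@R
E
python3 - <<'E'
from h import *
a=shot('top','top0.png'); b=shot('scene','scene0.png')
np.set_printoptions(precision=4,suppress=True)
for c in(a,b): print(c['intrinsics'],-np.array(c['R']).T@c['t'],c['R'])
s=arm.observe(); print(s)
E
```

```text
[[459.0906   0.     277.1628]
 [  0.     459.0906 207.4585]
 [  0.       0.       1.    ]] [0.43   0.0121 1.429 ] [[-0.016  -0.9998  0.0089]
 [-0.9964  0.0152 -0.0833]
 [ 0.0831 -0.0102 -0.9965]]
[[384.7673   0.     281.8785]
 [  0.     384.7673 210.4964]
 [  0.       0.       1.    ]] [-0.1283  0.493   0.7713] [[-0.5719 -0.8203  0.011 ]
 [-0.5273  0.3573 -0.7709]
 [ 0.6284 -0.4467 -0.6368]]
{'time': 0.1, 'joint_pos': array([-0.9624,  0.3855,  0.0068, -0.0004, -1.194 , -0.2586]), 'qvel': array([ 0.0002, -0.0014,  0.0027,  0.0022,  0.0001,  0.0005]), 'tau': array([ -0.0005, -39.3321,  18.8931,   4.198 ,  -0.0026,   0.    ]), 'tool_pos': array([ 0.2142, -0.587 ,  0.4037]), 'eef_rot': array([-0.1739,  0.9848,  0.001 , -0.0002]), 'ft_force': array([-0.3781,  0.1484,  1.7152]), 'moment': array([ 0.0416,  0.0055, -0.0511]), 'grasp_force': 0.0, 'grip_width': 0.08536563450514492}
```

View pics/top0.png

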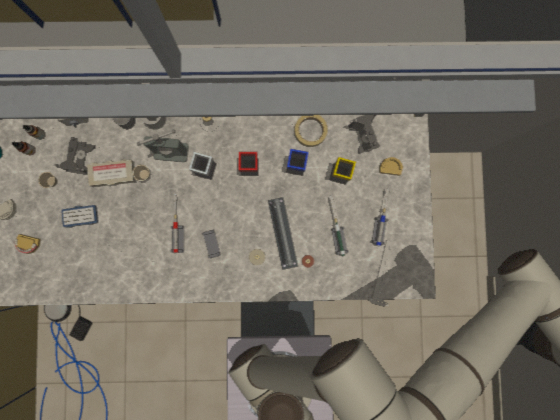

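View pics/scene0.png

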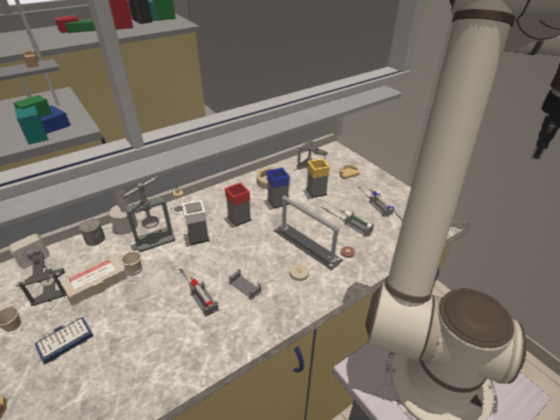

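The top view shows red-ringed tool at (176,237), an empty rest at (210,243), a green tool at (338,238), a blue tool at (380,230). The pots are white (202,163), red (248,160), blue (297,160), yellow (344,168), and the bar is at (284,233). I'll enlarge this to read the rings.

```bash
python3 - <<'E'
from h import *
im=cv2.imread('pics/top0.png')[135:285,150:410]
cv2.imwrite('pics/crop0.png',cv2.resize(im,(780,450),interpolation=cv2.INTER_CUBIC))
E
```

```text
(no output)
```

View pics/crop0.png

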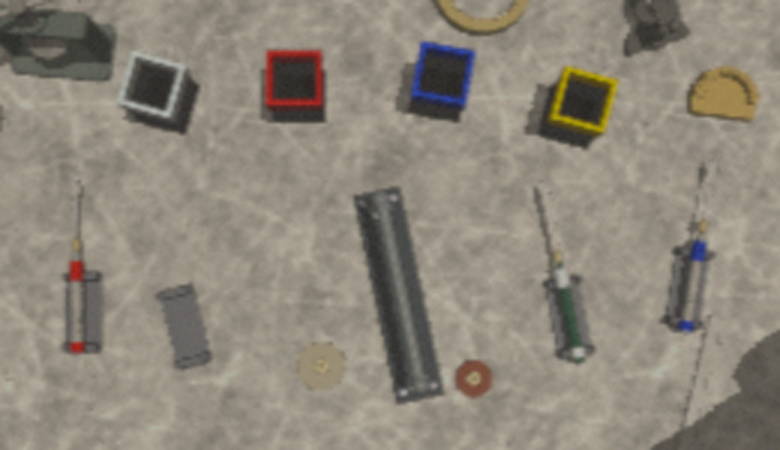

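Yellow is missing, so the order is red, blue, white. Next I'll measure from the top and scene clouds.

```bash
cat > meas.py <<'E'
from h import *
np.set_printoptions(precision=4,suppress=True)
def rect(P): 
    r=cv2.minAreaRect((P[:,:2]*1000).astype(np.float32)); return np.round(r[0],1),np.round(r[1],1),round(r[2],1)
if __name__=='__main__':
  top=shot('top'); sc=shot('scene')
  px=dict(red_pot=(248,160),blue_pot=(297,160),yellow_pot=(344,168),white_pot=(202,163))
  for nm,c in(('top',top),('scene',sc)):
    P=cloud(c); hsv=cv2.cvtColor(c['frame'],cv2.COLOR_RGB2HSV)
    print(nm)
    for k,(u,v) in px.items():
        g=world(top,u,v,.11)
        m=(np.hypot(P[...,0]-g[0],P[...,1]-g[1])<.06)&(P[...,2]>.1)&(P[...,2]<.125)
        Q=P[m]; print(k,len(Q),rect(Q),np.percentile(Q[:,2],[10,50,90])) if len(Q)>5 else print(k,len(Q))
    for k,(u,v) in dict(red=(176,237),white=(338,240),blue=(380,230)).items():
        g=world(top,u,v,.03)
        m=(np.hypot(P[...,0]-g[0],P[...,1]-g[1])<.11)&(P[...,2]>.027)&(P[...,2]<.045)
        n,L,st,ce=cv2.connectedComponentsWithStats(m.astype(np.uint8))
        Q=P[m]; print(k,len(Q),rect(Q),np.median(Q[:,2]))
        H=hsv[...,0].astype(int);S=hsv[...,1];V=hsv[...,2]
        near=(np.hypot(P[...,0]-g[0],P[...,1]-g[1])<.11)&(P[...,2]>.015)&(P[...,2]<.05)
        col={'red':((H<8)|(H>172))&(S>150),'blue':(abs(H-118)<10)&(S>130),'white':(V>150)&(S<40)}[k]&near
        n,L,st,ce=cv2.connectedComponentsWithStats(col.astype(np.uint8))
        for i in range(1,n):
            if st[i,4]>3: print('  ring',st[i,4],ce[i],np.median(P[L==i],0),world(c,*ce[i],z=.035))
    g=world(top,283,233,.12)
    m=(np.hypot(P[...,0]-g[0],P[...,1]-g[1])<.12)&(P[...,2]>.113)&(P[...,2]<.14)
    print('bar',m.sum(),rect(P[m]),np.percentile(P[m][:,2],[10,50,90]))
E
python3 meas.py
```

```text
top
red_pot 157 (array([677. ,  81.3]), array([52.7, 54.2]), 89.2) [0.1053 0.1105 0.1142]
blue_pot 152 (array([680.3, -63.3]), array([54. , 54.7]), 78.6) [0.1057 0.1103 0.1144]
yellow_pot 157 (array([ 653.3, -200.2]), array([54.8, 56. ]), 72.6) [0.1054 0.1102 0.1134]
white_pot 164 (array([673.5, 219.9]), array([55.7, 54.5]), 75.0) [0.1042 0.1105 0.1144]
red 163 (array([479.6, 301.6]), array([137.1, 114.4]), 45.4) 0.0326983862981153
  ring 19 [175.1053 224.5263] [0.498  0.3076 0.0345] [0.4991 0.3081 0.035 ]
  ring 11 [175.5455 250.    ] [0.4222 0.3055 0.0343] [0.4222 0.3065 0.035 ]
white 163 (array([ 461.7, -198.2]), array([165.4,  99.4]), 45.8) 0.03202424632478962
  ring 28 [333.6786 210.0714] [ 0.5364 -0.1756  0.0293] [ 0.5357 -0.1743  0.035 ]
  ring 18 [337.2778 226.7778] [ 0.4841 -0.1834  0.0327] [ 0.4846 -0.184   0.035 ]
  ring 7 [342.4286 252.2857] [ 0.408  -0.1962  0.0343] [ 0.4072 -0.1975  0.035 ]
blue 157 (array([ 502.8, -325.7]), array([ 34.6, 156.7]), 75.9) 0.032894156464083966
  ring 19 [382.5263 218.1579] [ 0.5092 -0.323   0.0355] [ 0.5087 -0.3227  0.035 ]
  ring 11 [378.
[... 617 characters left out ...]
2] [0.4956 0.3112 0.0349] [0.4941 0.3113 0.035 ]
  ring 16 [208.5    302.8125] [0.4176 0.3099 0.0347] [0.4177 0.3103 0.035 ]
white 162 (array([ 457.5, -198. ]), array([171.3,  99.5]), 46.4) 0.031623904524206214
  ring 21 [333.381  205.5714] [ 0.5336 -0.1727  0.0294] [ 0.5293 -0.1674  0.035 ]
  ring 28 [347.1071 213.1786] [ 0.4799 -0.1785  0.0334] [ 0.4786 -0.1776  0.035 ]
  ring 14 [368.8571 224.9286] [ 0.4051 -0.1931  0.0349] [ 0.4039 -0.1938  0.035 ]
blue 121 (array([ 497. , -326.4]), array([ 33.6, 157.3]), 72.5) 0.032002141291334454
  ring 4 [374.5 193. ] [ 0.5053 -0.32    0.0338] [ 0.5043 -0.3185  0.035 ]
bar 313 (array([465.7, -15.1]), array([193.8,  14.7]), 11.3) [0.1189 0.1239 0.1264]
```

Emit:
move_arm --series '[{"x": -29.5, "y": 23.6, "hand": 1}, {"x": -29.5, "y": 23.6}, {"x": -29.5, "y": 23.6}, {"x": -29.5, "y": 23.6}, {"x": -29.5, "y": 23.6}, {"x": -29.5, "y": 23.6}]' --force 20

```text
validation failed for argument at $.se...
```

Emit:
move_arm --series '[{"x": -29.5, "y": 23.6}, {"x": -29.5, "y": 23.6}, {"x": -29.5, "y": 23.6}, {"x": -29.5, "y": 23.6}, {"x": -29.5, "y": 23.6}, {"x": -29.5, "y": 23.6}]'

```text
validation failed for argument at $.se...
```

Emit:
move_arm --series '[{"x": -13.7, "y": 36.6}, {"x": -13.7, "y": 36.6}, {"x": -13.7, "y": 36.6}, {"x": -13.7, "y": 36.6}, {"x": -13.7, "y": 36.6}, {"x": -13.7, "y": 36.6}, {"x": -13.7, "y": 36.6}]'

```text
validation failed for argument at $.se...
```

Emit:
move_arm --series '[{"x": -13.7, "y": 36.6}, {"x": -13.7, "y": 36.6}, {"x": -13.7, "y": 36.6}, {"x": -13.7, "y": 36.6}, {"x": -13.7, "y": 36.6}, {"x": -13.7, "y": 36.6}, {"turn": 6.2}, {"turn": 6.2}]'

```text
validation failed for argument at $.se...
```

Emit:
move_arm --series '[{"turn": 6.2}, {"x": 0}, {"x": 0}]'

```text
validation failed for argument at $.se...
```

```bash
cat >> h.py <<'E'
from scipy.spatial.transform import Rotation as Ro
def state():
    s=arm.observe(); R=Ro.from_quat(s['eef_rot']).as_matrix(); p=np.array(s['tool_pos']); g=p+R[:,2]*.152
    print('t %.2f G %s yaw(-x axis) %.1f grip %.4f gf %.1f F %s j6 %.2f'%(s['time'],np.round(g*1000,1),np.degrees(np.arctan2(-R[1,0],-R[0,0])),s['grip_width'],s['grasp_force'],np.round(s['ft_force'],1),s['joint_pos'][5]))
    return p,R,g
def go(*targets):
    "targets: G x,y,z mm (at present yaw) or ('t',deg) new yaw of -x axis; prints tool-axis shifts"
    p,R,g=state(); g=g*1000; yaw=np.degrees(np.arctan2(-R[1,0],-R[0,0]))
    for T in targets:
        if T[0]=='t': d=(yaw-T[1]+180)%360-180; print(' turn %.1f'%d,'rows>=%.1f'%(abs(d)/7.16)); yaw=T[1]; continue
        a=np.radians(yaw); X=-np.array([np.cos(a),np.sin(a),0]); Z=np.array([0,0,-1.]); Y=np.cross(Z,X)
        d=np.array(T)-g; print(' x %.1f y %.1f z %.1f  rows>=%.1f'%(d@X,d@Y,d@Z,np.linalg.norm(d)/41.7)); g=np.array(T,float)
E
python3 - <<'E'
from h import *
from meas import rect
p,R,g=state()
c=shot('wrist','w1.png'); P=cloud(c)
print(-np.array(c['R']).T@c['t'])
m=(abs(P[...,2]-.0325)<.006)&(abs(P[...,1]-.3085)<.03)
print(m.sum(),rect(P[m]),np.percentile(P[m],[1,50,99],axis=0))
E
```

```text
t 0.20 G [ 214.1 -586.8  252. ] yaw(-x axis) 20.0 grip 0.0855 gf 0.0 F [-0.4  0.9 -0.6] j6 -0.26
[ 0.1415 -0.6137  0.3722]Traceback (most recent call last):
  File "<stdin>", line 7, in <module>
    return _quantile_unchecked(
        a, q, axis, out, overwrite_input, method, keepdims, weights)
    return _ureduce(a,
                    func=_quantile_ureduce_func,
    ...<5 lines>...
                    overwrite_input=overwrite_input,
                    method=method)
    r = func(a, **kwargs)
    result = _quantile(arr,
                       quantiles=q,
    ...<2 lines>...
                       out=out,
                       weights=wgt)
    slices_having_nans = np.isnan(arr[-1, ...])
                                  ~~~^^^^^^^^^
IndexError: index -1 is out of bounds for axis 0 with size 0
```

View pics/w1.png

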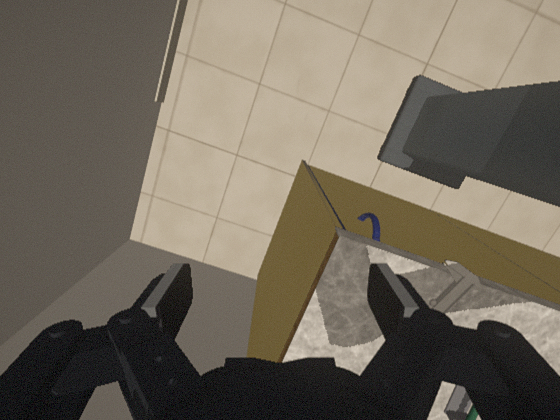

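The wrist camera sees only floor and a bench corner, because the arm hasn't moved: the rows were refused. They may need every field, so I'll test with one full row.

Emit:
move_arm --series '[{"x": -29.5, "y": 23.6, "z": 0, "turn": 0, "hand": 1}]' --force 20

```text
time: 0.33
tool_pos: [0.2323, -0.5577, 0.4035]
eef_rot: [-0.171, 0.985, -0.0, -0.001]
ft_force: [2.5, -0.3, 0.8]
grip_width: 0.0854
grasp_force: 0.0
```

Emit:
move_arm --series '[{"x": -29.5, "y": 23.6, "z": 0, "turn": 0, "hand": 1}, {"x": -29.5, "y": 23.6, "z": 0, "turn": 0, "hand": 1}, {"x": -29.5, "y": 23.6, "z": 0, "turn": 0, "hand": 1}, {"x": -29.5, "y": 23.6, "z": 0, "turn": 0, "hand": 1}, {"x": -29.5, "y": 23.6, "z": 0, "turn": 0, "hand": 1}, {"x": -29.5, "y": 23.6, "z": 0, "turn": 0, "hand": 1}]'

```text
time: 0.83
tool_pos: [0.3521, -0.3595, 0.4048]
eef_rot: [-0.174, 0.985, -0.0, 0.0]
ft_force: [0.7, 0.3, -0.6]
grip_width: 0.0856
grasp_force: 0.0
```

Emit:
move_arm --series '[{"x": -29.5, "y": 23.6, "z": 0, "turn": 0, "hand": 1}, {"x": -29.5, "y": 23.6, "z": 0, "turn": 0, "hand": 1}, {"x": -29.5, "y": 23.6, "z": 0, "turn": 0, "hand": 1}, {"x": -29.5, "y": 23.6, "z": 0, "turn": 0, "hand": 1}, {"x": -29.5, "y": 23.6, "z": 0, "turn": 0, "hand": 1}]'

```text
time: 1.25
tool_pos: [0.4502, -0.1979, 0.405]
eef_rot: [-0.174, 0.985, -0.0, 0.0]
ft_force: [0.1, -0.3, 0.8]
grip_width: 0.0855
grasp_force: 0.0
```

Emit:
move_arm --series '[{"x": -13.7, "y": 36.6, "z": 0, "turn": 0, "hand": 1}, {"x": -13.7, "y": 36.6, "z": 0, "turn": 0, "hand": 1}, {"x": -13.7, "y": 36.6, "z": 0, "turn": 0, "hand": 1}, {"x": -13.7, "y": 36.6, "z": 0, "turn": 0, "hand": 1}, {"x": -13.7, "y": 36.6, "z": 0, "turn": 0, "hand": 1}, {"x": -13.7, "y": 36.6, "z": 0, "turn": 0, "hand": 1}, {"x": -13.7, "y": 36.6, "z": 0, "turn": 0, "hand": 1}]'

```text
time: 1.83
tool_pos: [0.4514, 0.0756, 0.405]
eef_rot: [-0.174, 0.985, 0.0, 0.0]
ft_force: [2.0, 0.7, -0.4]
grip_width: 0.0853
grasp_force: 0.0
```

Emit:
move_arm --series '[{"x": -13.7, "y": 36.6, "z": 0, "turn": 0, "hand": 1}, {"x": -13.7, "y": 36.6, "z": 0, "turn": 0, "hand": 1}, {"x": -13.7, "y": 36.6, "z": 0, "turn": 0, "hand": 1}, {"x": -13.7, "y": 36.6, "z": 0, "turn": 0, "hand": 1}, {"x": -13.7, "y": 36.6, "z": 0, "turn": 0, "hand": 1}, {"x": -13.7, "y": 36.6, "z": 0, "turn": 6.2, "hand": 1}, {"x": 0, "y": 0, "z": 0, "turn": 6.2, "hand": 1}, {"x": 0, "y": 0, "z": 0, "turn": 6.2, "hand": 1}]'

```text
time: 2.5
tool_pos: [0.4537, 0.3106, 0.4039]
eef_rot: [-0.011, 1.0, -0.0, -0.0]
ft_force: [-0.5, -0.4, -0.3]
grip_width: 0.0854
grasp_force: 0.0
```

```bash
python3 - <<'E'
from h import *
from meas import rect
p,R,g=state()
c=shot('wrist','w2.png'); P=cloud(c)
print(-np.array(c['R']).T@c['t'])
m=(abs(P[...,2]-.0325)<.006)&(abs(P[...,1]-.3085)<.03)
if m.any(): print(m.sum(),rect(P[m]),np.percentile(P[m],[1,50,99],axis=0))
E
```

```text
t 2.50 G [453.6 310.5 251.9] yaw(-x axis) 1.3 grip 0.0854 gf 0.0 F [-0.5 -0.4 -0.3] j6 -2.44
[0.3764 0.3083 0.3721]
1093 (array([500.4, 307.1]), array([ 32.9, 179.5]), 89.4) [[0.4117 0.3017 0.0268]
 [0.4718 0.3097 0.0318]
 [0.5846 0.3163 0.0355]]
```

View pics/w2.png

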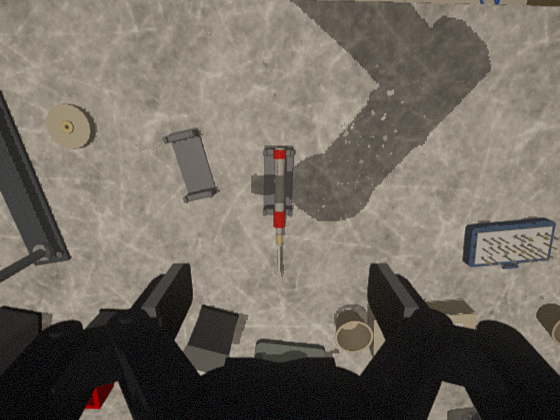

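The wrist view shows the red tool centred at column 280, with its rear ring at (280,153) and tip at (281,275). The cloud puts the handle end at x≈411 mm and the top at z≈34.5 mm, as expected, so the hover is already right: go down and grip.

Emit:
move_arm --series '[{"x": 0, "y": 0, "z": 40, "turn": 0, "hand": 1}, {"x": 0, "y": 0, "z": 40, "turn": 0, "hand": 1}, {"x": 0, "y": 0, "z": 40, "turn": 0, "hand": 1}, {"x": 0, "y": 0, "z": 40, "turn": 0, "hand": 1}, {"x": 0, "y": 0, "z": 30, "turn": 0, "hand": 0.3}, {"x": 0, "y": 0, "z": 20, "turn": 0, "hand": 0.1}, {"x": 0, "y": 0, "z": 13, "turn": 0, "hand": 0}, {"x": 0, "y": 0, "z": 0, "turn": 0, "hand": 0}]' --force 20

```text
time: 3.22
tool_pos: [0.4533, 0.3071, 0.1786]
eef_rot: [-0.013, 1.0, -0.003, -0.002]
ft_force: [0.0, -0.8, 0.0]
grip_width: 0.0428
grasp_force: 0.0
```

Emit:
move_arm --series '[{"x": 0, "y": 0, "z": 0, "turn": 0, "hand": -1}, {"x": 0, "y": 0, "z": 0, "turn": 0, "hand": -1}, {"x": 0, "y": 0, "z": 0, "turn": 0, "hand": -1}, {"x": 0, "y": 0, "z": 0, "turn": 0, "hand": -1}, {"x": 0, "y": 0, "z": 0, "turn": 0, "hand": -1}, {"x": 0, "y": 0, "z": 0, "turn": 0, "hand": -1}, {"x": 0, "y": 0, "z": 0, "turn": 0, "hand": -1}]'

```text
time: 3.8
tool_pos: [0.4543, 0.3087, 0.1831]
eef_rot: [-0.013, 1.0, 0.001, 0.001]
ft_force: [0.2, -0.2, 6.6]
grip_width: 0.0125
grasp_force: 25.6
```

```bash
python3 - <<'E'
from h import *
state(); print(arm.observe()['joint_pos'])
go((453,310,230),('t',101.5),(505,-182,230),(505,-182,88))
E
```

```text
t 3.80 G [454.6 308.9  31.1] yaw(-x axis) 1.5 grip 0.0125 gf 25.6 F [ 0.2 -0.2  6.6] j6 -2.44
[ 8.92128477e-01  5.19496333e-01 -4.32617781e-01  6.45038826e-04
 -6.16194571e-01 -2.43754655e+00]
t 3.80 G [454.6 308.9  31.1] yaw(-x axis) 1.5 grip 0.0125 gf 25.6 F [ 0.2 -0.2  6.6] j6 -2.44
 x 1.5 y 1.1 z -198.9  rows>=4.8
 turn -100.0 rows>=14.0
 x 492.5 y 47.1 z 0.0  rows>=11.9
 x 0.0 y 0.0 z 142.0  rows>=3.4
```

Emit:
move_arm --series '[{"x": 0, "y": 0, "z": -15, "turn": 0, "hand": -1}, {"x": 0, "y": 0, "z": -25, "turn": 0, "hand": -1}, {"x": 0, "y": 0, "z": -40, "turn": 0, "hand": -1}, {"x": 0, "y": 0, "z": -40, "turn": 0, "hand": -1}, {"x": 0, "y": 0, "z": -40, "turn": 0, "hand": -1}, {"x": 0, "y": 0, "z": -40, "turn": 0, "hand": -1}, {"x": 0, "y": 0, "z": 0, "turn": -5, "hand": -1}, {"x": 0, "y": 0, "z": 0, "turn": -7, "hand": -1}]'

```text
time: 4.47
tool_pos: [0.4539, 0.3083, 0.3852]
eef_rot: [-0.119, 0.993, 0.003, 0.003]
ft_force: [-0.7, -0.1, -2.2]
grip_width: 0.0126
grasp_force: 24.7
```

Emit:
move_arm --series '[{"x": 0, "y": 0, "z": 0, "turn": -7, "hand": -1}, {"x": 0, "y": 0, "z": 0, "turn": -7, "hand": -1}, {"x": 0, "y": 0, "z": 0, "turn": -7, "hand": -1}, {"x": 0, "y": 0, "z": 0, "turn": -7, "hand": -1}, {"x": 0, "y": 0, "z": 0, "turn": -7, "hand": -1}, {"x": 0, "y": 0, "z": 0, "turn": -7, "hand": -1}, {"x": 0, "y": 0, "z": 0, "turn": -7, "hand": -1}, {"x": 0, "y": 0, "z": 0, "turn": -7, "hand": -1}]'

```text
time: 5.13
tool_pos: [0.4537, 0.308, 0.3815]
eef_rot: [-0.572, 0.82, 0.0, -0.0]
ft_force: [-1.0, -0.5, 0.3]
grip_width: 0.0119
grasp_force: 24.7
```

Emit:
move_arm --series '[{"x": 0, "y": 0, "z": 0, "turn": -7, "hand": -1}, {"x": 0, "y": 0, "z": 0, "turn": -7, "hand": -1}, {"x": 0, "y": 0, "z": 0, "turn": -7, "hand": -1}, {"x": 0, "y": 0, "z": 0, "turn": -7, "hand": -1}, {"x": 0, "y": 0, "z": 0, "turn": -4, "hand": -1}, {"x": 0, "y": 0, "z": 0, "turn": 0, "hand": -1}]'

```text
time: 5.63
tool_pos: [0.4537, 0.308, 0.3815]
eef_rot: [0.774, -0.633, -0.0, 0.0]
ft_force: [0.3, -0.1, -1.2]
grip_width: 0.0127
grasp_force: 24.7
```

```bash
python3 - <<'E'
from h import *
go((505,-182,230),(505,-182,88))
print(arm.observe()['joint_pos'])
shot('scene','s2.png')
E
```

```text
t 5.63 G [453.6 308.  229.5] yaw(-x axis) 101.5 grip 0.0127 gf 24.7 F [ 0.3 -0.1 -1.2] j6 -0.69
 x 490.4 y 47.3 z -0.5  rows>=11.8
 x 0.0 y 0.0 z 142.0  rows>=3.4
[ 8.92060844e-01  2.73571177e-01 -2.16813851e-01 -4.55785656e-04
 -1.08100462e+00 -6.91126020e-01]
```

View pics/s2.png

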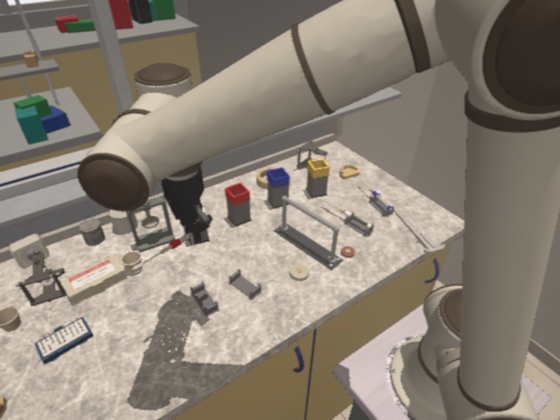

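The tool is held level, tip towards +y (about (110,275)). Now over to the far (−y) side of the bar and down.

Emit:
move_arm --series '[{"x": 38, "y": 3.6, "z": 0, "turn": 0, "hand": -1}, {"x": 38, "y": 3.6, "z": 0, "turn": 0, "hand": -1}, {"x": 38, "y": 3.6, "z": 0, "turn": 0, "hand": -1}, {"x": 38, "y": 3.6, "z": 0, "turn": 0, "hand": -1}, {"x": 38, "y": 3.6, "z": 0, "turn": 0, "hand": -1}, {"x": 38, "y": 3.6, "z": 0, "turn": 0, "hand": -1}, {"x": 38, "y": 3.6, "z": 0, "turn": 0, "hand": -1}]'

```text
time: 6.27
tool_pos: [0.4816, 0.0407, 0.3819]
eef_rot: [0.774, -0.634, 0.0, -0.0]
ft_force: [1.1, 0.8, -0.2]
grip_width: 0.0125
grasp_force: 24.7
```

Emit:
move_arm --series '[{"x": 38, "y": 3.6, "z": 0, "turn": 0, "hand": -1}, {"x": 38, "y": 3.6, "z": 0, "turn": 0, "hand": -1}, {"x": 38, "y": 3.6, "z": 0, "turn": 0, "hand": -1}, {"x": 38, "y": 3.6, "z": 0, "turn": 0, "hand": -1}, {"x": 38, "y": 3.6, "z": 0, "turn": 0, "hand": -1}, {"x": 38, "y": 3.6, "z": 0, "turn": 0, "hand": -1}, {"x": 0, "y": 0, "z": 0, "turn": 0, "hand": -1}]'

```text
time: 6.85
tool_pos: [0.5062, -0.1902, 0.3813]
eef_rot: [0.771, -0.636, 0.0, 0.0]
ft_force: [1.3, 0.8, -0.4]
grip_width: 0.0126
grasp_force: 24.7
```

Emit:
move_arm --series '[{"x": 0, "y": 0, "z": 30, "turn": 0, "hand": -1}, {"x": 0, "y": 0, "z": 40, "turn": 0, "hand": -1}, {"x": 0, "y": 0, "z": 40, "turn": 0, "hand": -1}, {"x": 0, "y": 0, "z": 30, "turn": 0, "hand": -1}, {"x": 0, "y": 0, "z": 0, "turn": 0, "hand": -1}]'

```text
time: 7.27
tool_pos: [0.5033, -0.1848, 0.2356]
eef_rot: [0.773, -0.634, -0.006, 0.003]
ft_force: [-1.6, -0.0, -1.4]
grip_width: 0.0125
grasp_force: 24.6
```

```bash
python3 - <<'E'
from h import *
bc=np.array([467.5,-16.5]); n=np.array([-.199,.98])
f=lambda D,z:(*(bc-n*D),z)
go(f(55,88),f(55,130),f(48,150),f(36,172),f(22,184),f(8,186))
c=shot('scene'); im=c['frame'][150:310,200:420,::-1]; cv2.imwrite('pics/s3.png',cv2.resize(im,None,fx=3.4,fy=3.4,interpolation=2))
E
```

```text
t 7.27 G [ 501.3 -184.4   83.6] yaw(-x axis) 101.2 grip 0.0125 gf 24.6 F [-1.6 -0.  -1.4] j6 0.25
 x -116.3 y 0.1 z -4.4  rows>=2.8
 x 0.0 y 0.0 z -42.0  rows>=1.0
 x -7.0 y 0.0 z -20.0  rows>=0.5
 x -12.0 y 0.0 z -22.0  rows>=0.6
 x -14.0 y 0.1 z -12.0  rows>=0.4
 x -14.0 y 0.1 z -2.0  rows>=0.3
```

View pics/s3.png

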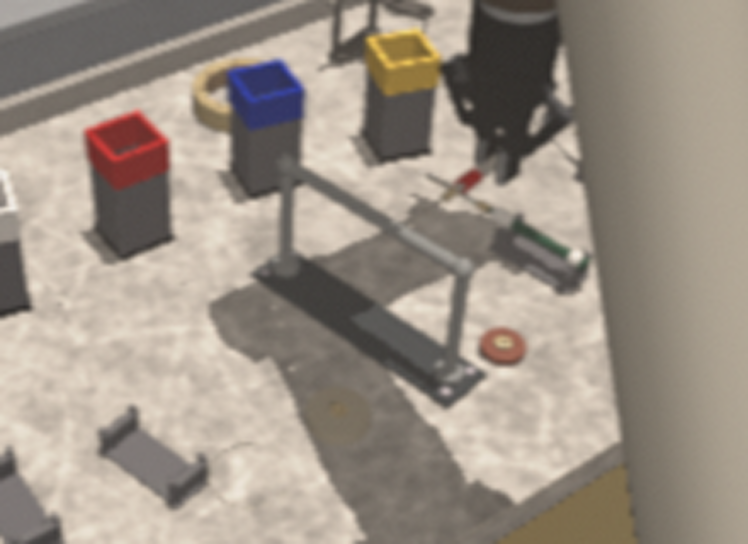

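The tool is level, with its tip at (420,180) just short of the bar. Slide it under, then raise and carry over.

Emit:
move_arm --series '[{"x": -25, "y": 0, "z": -1, "turn": 0, "hand": -1}, {"x": -35, "y": 0, "z": -1, "turn": 0, "hand": -1}, {"x": -35, "y": 0, "z": -1, "turn": 0, "hand": -1}, {"x": -21, "y": 0, "z": -1, "turn": 0, "hand": -1}, {"x": 0, "y": 0, "z": -10, "turn": 0, "hand": -1}, {"x": 0, "y": 0, "z": -11, "turn": 0, "hand": -1}, {"x": 0, "y": 0, "z": -11, "turn": 0, "hand": -1}, {"x": 0, "y": 0, "z": -10, "turn": 0, "hand": -1}]'

```text
time: 7.98
tool_pos: [0.4832, -0.0709, 0.2904]
eef_rot: [0.774, -0.633, 0.001, -0.001]
ft_force: [-0.0, 0.1, -5.9]
grip_width: 0.0125
grasp_force: 23.6
```

Emit:
move_arm --series '[{"x": -3.5, "y": 0, "z": -10, "turn": 0, "hand": -1}, {"x": -3.5, "y": 0, "z": -10, "turn": 0, "hand": -1}, {"x": -6, "y": 0, "z": -11, "turn": 0, "hand": -1}, {"x": -6, "y": 0, "z": -11, "turn": 0, "hand": -1}, {"x": -7, "y": 0, "z": -6, "turn": 0, "hand": -1}, {"x": -7, "y": 0, "z": -6, "turn": 0, "hand": -1}]'

```text
time: 8.48
tool_pos: [0.4762, -0.0386, 0.3424]
eef_rot: [0.774, -0.634, 0.0, -0.001]
ft_force: [1.0, -0.9, -8.6]
grip_width: 0.0126
grasp_force: 25.7
```

```bash
python3 - <<'E'
from h import *
state()
c=shot('scene'); im=c['frame'][100:260,200:420,::-1]; cv2.imwrite('pics/s4.png',cv2.resize(im,None,fx=3.4,fy=3.4,interpolation=2))
E
```

```text
t 8.48 G [476.4 -38.4 190.4] yaw(-x axis) 101.4 grip 0.0126 gf 25.7 F [ 1.  -0.9 -8.6] j6 -0.06
```

View pics/s4.png

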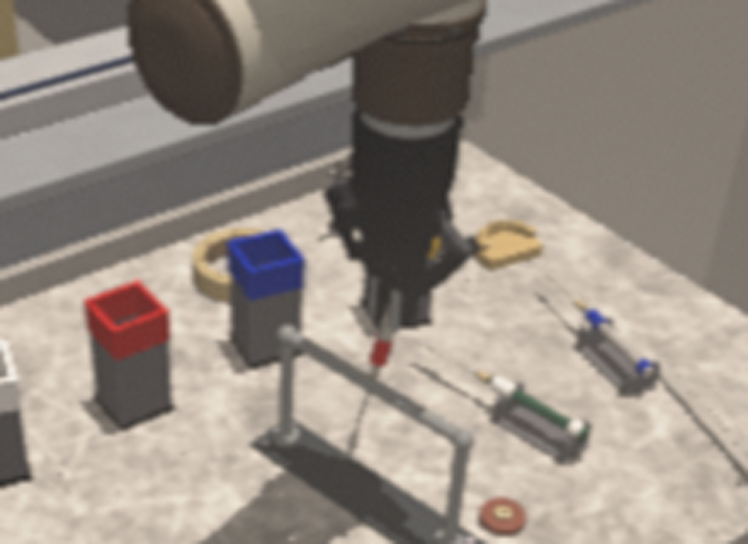

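The red tool is hanging steeply tip down against the bar (tip at about (352,445), ring at (380,352)). Carry on to vertical.

Emit:
move_arm --series '[{"x": -7, "y": 0, "z": -1, "turn": 0, "hand": -1}, {"x": -7, "y": 0, "z": 0, "turn": 0, "hand": -1}, {"x": -5, "y": 0, "z": 0, "turn": 0, "hand": -1}, {"x": 0, "y": 0, "z": 0, "turn": 0, "hand": -1}]'

```text
time: 8.87
tool_pos: [0.4733, -0.0202, 0.3448]
eef_rot: [0.775, -0.632, 0.002, 0.0]
ft_force: [-1.8, -4.4, 6.3]
grip_width: 0.0128
grasp_force: 27.9
```

```bash
cat > tip.py <<'E'
from h import *
def axis(view='scene'):
    "cloud points of the held tool below the fingertips; fits a line"
    p,R,g=state(); c=shot(view); P=cloud(c)
    b=np.array([.4675,-.0165]); n=np.array([-.199,.98])
    q=P[...,:2]-g[:2]
    m=(np.hypot(q[...,0],q[...,1])<.08)&(P[...,2]<g[2]-.025)&(P[...,2]>g[2]-.15)&(P[...,2]>.02)
    m&=~((abs((P[...,:2]-b)@n)<.02)&(abs((P[...,:2]-b)@[n[1],-n[0]])>.075))   # posts
    m&=~((abs((P[...,:2]-b)@n)<.012)&(abs(P[...,2]-.12)<.012))               # bar
    Q=P[m]
    for z in np.arange(g[2]-.15,g[2]-.02,.015):
        s=Q[abs(Q[:,2]-z)<.0075]
        if len(s)>1: print(' z %.0f n %d off %s'%(z*1000,len(s),np.round((np.median(s[:,:2],0)-g[:2])*1000,1)))
if __name__=='__main__': axis()
E
python3 tip.py
```

```text
t 8.87 G [473.6 -20.6 192.8] yaw(-x axis) 101.6 grip 0.0128 gf 27.9 F [-1.8 -4.4  6.3] j6 -0.10
 z 58 n 9 off [-1.8  6.8]
 z 73 n 8 off [-2.6  5.4]
 z 88 n 5 off [-2.9  3.7]
 z 103 n 4 off [-1.3  2.2]
 z 133 n 8 off [-5.7 -1.2]
 z 148 n 26 off [-5.1  1.5]
 z 163 n 13 off [-2.4 -1.5]
```

The tool is vertical within a few degrees. Back off from the bar, raise, and go to the red pot.

Emit:
move_arm --series '[{"x": 8, "y": 0, "z": 0, "turn": 0, "hand": -1}, {"x": 0, "y": 0, "z": -20, "turn": 0, "hand": -1}, {"x": 0, "y": 0, "z": -35, "turn": 0, "hand": -1}, {"x": 0, "y": 0, "z": -35, "turn": 0, "hand": -1}, {"x": 0, "y": 0, "z": 0, "turn": 0, "hand": -1}]'

```text
time: 9.33
tool_pos: [0.476, -0.0282, 0.4401]
eef_rot: [0.774, -0.633, 0.005, -0.005]
ft_force: [1.2, 0.1, 0.2]
grip_width: 0.0128
grasp_force: 27.0
```

```bash
python3 - <<'E'
from h import *
go((674,78,282),(674,78,148))
E
```

```text
t 9.33 G [478.3 -28.  288.2] yaw(-x axis) 101.5 grip 0.0128 gf 27.0 F [1.2 0.1 0.2] j6 -0.08
 x -64.8 y -212.9 z 6.2  rows>=5.3
 x 0.0 y 0.0 z 134.0  rows>=3.2
```

Emit:
move_arm --series '[{"x": -8, "y": -26.5, "z": 0, "turn": 0, "hand": -1}, {"x": -8, "y": -26.5, "z": 0, "turn": 0, "hand": -1}, {"x": -8, "y": -26.5, "z": 0, "turn": 0, "hand": -1}, {"x": -8, "y": -26.5, "z": 0, "turn": 0, "hand": -1}, {"x": -8, "y": -26.5, "z": 0, "turn": 0, "hand": -1}, {"x": -8, "y": -26.5, "z": 0, "turn": 0, "hand": -1}, {"x": -8, "y": -26.5, "z": 0, "turn": 0, "hand": -1}, {"x": -8, "y": -26.5, "z": 0, "turn": 0, "hand": -1}]'

```text
time: 10.0
tool_pos: [0.6708, 0.0774, 0.4323]
eef_rot: [0.774, -0.633, -0.0, -0.0]
ft_force: [1.1, -0.3, -0.7]
grip_width: 0.0129
grasp_force: 27.0
```

Emit:
move_arm --series '[{"x": 0, "y": 0, "z": 0, "turn": 0, "hand": -1}, {"x": 0, "y": 0, "z": 0, "turn": 0, "hand": -1}]'

```text
time: 10.17
tool_pos: [0.6705, 0.0774, 0.4308]
eef_rot: [0.774, -0.633, -0.001, 0.001]
ft_force: [-0.8, 0.2, -0.3]
grip_width: 0.0124
grasp_force: 27.0
```

```bash
cat > near.py <<'E'
from h import *
def near(view='scene',save=None):
    p,R,g=state(); c=shot(view,save); P=cloud(c); q=P[...,:2]-g[:2]
    m=(np.hypot(q[...,0],q[...,1])<.045)&(P[...,2]<g[2]-.025)&(P[...,2]>.117); Q=P[m]
    for z in np.arange(g[2]-.15,g[2]-.02,.02):
        s=Q[abs(Q[:,2]-z)<.01]
        if len(s)>1: print(' z %.0f n %d at %s'%(z*1000,len(s),np.round(np.median(s[:,:2],0)*1000,1)))
    m=(np.hypot(q[...,0],q[...,1])<.06)&(P[...,2]>.1)&(P[...,2]<.115)
    r=cv2.minAreaRect((P[m][:,:2]*1000).astype(np.float32)) if m.sum()>5 else None
    print('pot rect',r)
import sys; near(*sys.argv[1:])
E
python3 near.py scene; python3 near.py wrist w5.png
```

```text
t 10.17 G [670.1  77.3 278.8] yaw(-x axis) 101.5 grip 0.0124 gf 27.0 F [-0.8  0.2 -0.3] j6 -0.15
 z 149 n 11 at [667.1  82.9]
 z 169 n 6 at [668.   81.8]
 z 189 n 7 at [669.5  79.5]
 z 209 n 20 at [667.8  77.7]
 z 229 n 35 at [665.6  77.1]
 z 249 n 20 at [666.4  75.6]
pot rect ((675.4431762695312, 84.11190795898438), (56.30815887451172, 57.884803771972656), 89.88456726074219)
t 10.22 G [669.4  76.8 279.6] yaw(-x axis) 101.5 grip 0.0125 gf 27.0 F [-0.2 -0.4 -0.9] j6 -0.15
 z 130 n 2 at [667.2  81.7]
 z 150 n 44 at [667.1  80.6]
 z 170 n 24 at [668.1  78.6]
 z 190 n 8 at [668.2  77.1]
 z 210 n 31 at [669.1  71.7]
 z 230 n 182 at [670.7  66.5]
 z 250 n 247 at [670.5  66.2]
pot rect ((675.7572631835938, 82.70121765136719), (54.521610260009766, 54.50002670288086), 89.12895202636719)
```

View pics/w5.png

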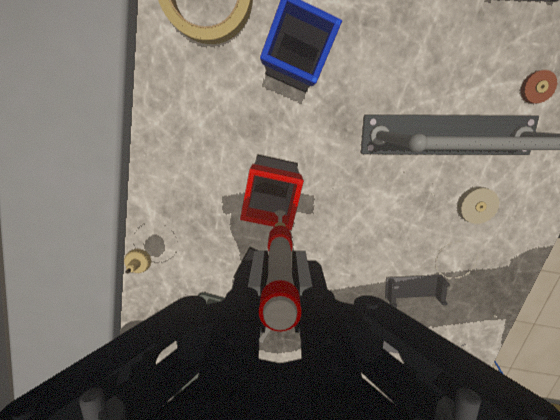

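The wrist view shows the tool tip (280,218) over the pot's near edge, about 8 mm short in x: tip near (667,82), pot at (675.6,83). Correct this and lower.

Emit:
move_arm --series '[{"x": 1, "y": -8, "z": 0, "turn": 0, "hand": -1}, {"x": 0, "y": 0, "z": 20, "turn": 0, "hand": -1}, {"x": 0, "y": 0, "z": 25, "turn": 0, "hand": -1}, {"x": 0, "y": 0, "z": 25, "turn": 0, "hand": -1}, {"x": 0, "y": 0, "z": 25, "turn": 0, "hand": -1}, {"x": 0, "y": 0, "z": 20, "turn": 0, "hand": -1}, {"x": 0, "y": 0, "z": 10, "turn": 0, "hand": -1}, {"x": 0, "y": 0, "z": 0, "turn": 0, "hand": -1}]'

```text
time: 10.93
tool_pos: [0.6768, 0.0765, 0.3054]
eef_rot: [0.774, -0.633, -0.001, 0.002]
ft_force: [0.5, 0.4, -1.4]
grip_width: 0.0125
grasp_force: 27.0
```

Emit:
move_arm --series '[{"x": 0, "y": 0, "z": 3, "turn": 0, "hand": -1}, {"x": 0, "y": 0, "z": 2, "turn": 0, "hand": -1}, {"x": 0, "y": 0, "z": 0, "turn": 0, "hand": -1}]'

```text
time: 11.18
tool_pos: [0.6778, 0.077, 0.3041]
eef_rot: [0.774, -0.633, 0.001, -0.001]
ft_force: [-0.2, -0.4, -1.1]
grip_width: 0.0124
grasp_force: 27.0
```

```bash
python3 near.py scene
```

```text
t 11.18 G [678.1  77.1 152.1] yaw(-x axis) 101.4 grip 0.0124 gf 27.0 F [-0.2 -0.4 -1.1] j6 -0.15
 z 122 n 5 at [673.8  73. ]
pot rect ((675.3478393554688, 84.82788848876953), (57.98624801635742, 56.16771697998047), 2.4350223541259766)
```

Emit:
move_arm --series '[{"x": 0, "y": 0, "z": 2, "turn": 0, "hand": -1}, {"x": 0, "y": 0, "z": 2, "turn": 0, "hand": -1}, {"x": 0, "y": 0, "z": 0, "turn": 0, "hand": -0.4}, {"x": 0, "y": 0, "z": 0, "turn": 0, "hand": 0}, {"x": 0, "y": 0, "z": 0, "turn": 0, "hand": 0.5}, {"x": 0, "y": 0, "z": 0, "turn": 0, "hand": 1}, {"x": 0, "y": 0, "z": 0, "turn": 0, "hand": 1}, {"x": 0, "y": 0, "z": 0, "turn": 0, "hand": 1}]'

```text
time: 11.9
tool_pos: [0.6775, 0.077, 0.2988]
eef_rot: [0.774, -0.633, 0.0, -0.0]
ft_force: [0.7, -0.5, 0.5]
grip_width: 0.0833
grasp_force: 0.0
```

Emit:
move_arm --series '[{"x": 0, "y": 0, "z": -15, "turn": 0, "hand": 1}, {"x": 0, "y": 0, "z": -25, "turn": 0, "hand": 1}, {"x": 0, "y": 0, "z": -35, "turn": 0, "hand": 1}, {"x": 0, "y": 0, "z": -35, "turn": 0, "hand": 1}, {"x": 0, "y": 0, "z": 0, "turn": 0, "hand": 1}, {"x": 0, "y": 0, "z": 0, "turn": 0, "hand": 1}]'

```text
time: 12.4
tool_pos: [0.6776, 0.077, 0.4122]
eef_rot: [0.774, -0.633, 0.002, -0.003]
ft_force: [-0.4, 0.5, -1.5]
grip_width: 0.0854
grasp_force: 0.0
```

```bash
cat > stand.py <<'E'
from h import *
import sys
px,py=map(float,sys.argv[1:3])
for v in('scene','top'):
    c=shot(v); P=cloud(c)*1000; m=(np.hypot(P[...,0]-px,P[...,1]-py)<75)&(P[...,2]>118)&(P[...,2]<200)
    Q=P[m]; print(v,len(Q))
    for z in range(125,200,15):
        s=Q[abs(Q[:,2]-z)<8]
        if len(s)>1: print(z,len(s),np.round(np.median(s,0)))
E
python3 stand.py 676 83; python3 - <<'E'
from h import *
go((430,-315,252),('t',-13))
c=shot('top')
for nm,lo,z in(('blue',lambda H,S,V:(abs(H-118)<10)&(S>130),.035),('white',lambda H,S,V:(V>150)&(S<40),.035)):
    P=cloud(c); h=cv2.cvtColor(c['frame'],cv2.COLOR_RGB2HSV).astype(int)
    m=lo(*[h[...,i] for i in range(3)])&(P[...,2]>.02)&(P[...,2]<.05)&(P[...,0]>.35)&(P[...,0]<.6)&(P[...,1]<-.08)&(P[...,1]>-.45)
    n,L,st,ce=cv2.connectedComponentsWithStats(m.astype(np.uint8))
    print(nm,[(st[i,4],np.round(np.median(P[L==i],0)*1000)) for i in range(1,n) if st[i,4]>3])
E
```

```text
scene 86
125 18 [677.  69. 125.]
140 19 [678.  66. 138.]
155 17 [679.  63. 156.]
170 23 [678.  62. 172.]
185 14 [680.  57. 181.]
top 21
170 5 [680.  53. 176.]
185 16 [685.  55. 183.]
t 12.50 G [677.   77.  256.1] yaw(-x axis) 101.4 grip 0.0854 gf 0.0 F [-0.3  0.4 -0.4] j6 -0.15
 x 335.3 y 319.8 z 4.1  rows>=11.1
 turn 114.4 rows>=16.0
blue [(np.int32(20), array([ 509., -322.,   35.])), (np.int32(8), array([ 433., -306.,   34.]))]
white [(np.int32(14), array([ 589., -340.,   29.])), (np.int32(52), array([ 550., -173.,   29.])), (np.int32(11), array([ 558., -334.,   26.])), (np.int32(18), array([ 484., -183.,   35.])), (np.int32(7), array([ 408., -197.,   34.]))]
```

Red stands in its pot (handle top at z≈185 with a slight lean), and the blue and white tools haven't moved. Next, blue.

Emit:
move_arm --series '[{"x": 28.1, "y": 24, "z": 0, "turn": 0, "hand": 1}, {"x": 28.1, "y": 24, "z": 0, "turn": 0, "hand": 1}, {"x": 28.1, "y": 24, "z": 0, "turn": 0, "hand": 1}, {"x": 28.1, "y": 24, "z": 0, "turn": 0, "hand": 1}, {"x": 28.1, "y": 24, "z": 0, "turn": 0, "hand": 1}, {"x": 28.1, "y": 24, "z": 0, "turn": 0, "hand": 1}]'

```text
time: 13.05
tool_pos: [0.5685, -0.1181, 0.4071]
eef_rot: [0.774, -0.633, -0.001, 0.001]
ft_force: [0.6, 0.1, -0.7]
grip_width: 0.0853
grasp_force: 0.0
```

Emit:
move_arm --series '[{"x": 28.1, "y": 24, "z": 0, "turn": 0, "hand": 1}, {"x": 28.1, "y": 24, "z": 0, "turn": 0, "hand": 1}, {"x": 28.1, "y": 24, "z": 0, "turn": 0, "hand": 1}, {"x": 28.1, "y": 24, "z": 0, "turn": 0, "hand": 1}, {"x": 28.1, "y": 24, "z": 0, "turn": 0, "hand": 1}, {"x": 28.1, "y": 24, "z": 0, "turn": 0, "hand": 1}]'

```text
time: 13.55
tool_pos: [0.4608, -0.3119, 0.4073]
eef_rot: [0.774, -0.633, -0.001, 0.0]
ft_force: [0.5, -0.7, -0.4]
grip_width: 0.0851
grasp_force: 0.0
```

Emit:
move_arm --series '[{"x": 0, "y": 0, "z": 0, "turn": 7.1, "hand": 1}, {"x": 0, "y": 0, "z": 0, "turn": 7.1, "hand": 1}, {"x": 0, "y": 0, "z": 0, "turn": 7.1, "hand": 1}, {"x": 0, "y": 0, "z": 0, "turn": 7.1, "hand": 1}, {"x": 0, "y": 0, "z": 0, "turn": 7.1, "hand": 1}, {"x": 0, "y": 0, "z": 0, "turn": 7.1, "hand": 1}, {"x": 0, "y": 0, "z": 0, "turn": 7.1, "hand": 1}, {"x": 0, "y": 0, "z": 0, "turn": 7.1, "hand": 1}]'

```text
time: 14.22
tool_pos: [0.4619, -0.3106, 0.4071]
eef_rot: [-0.377, 0.926, 0.001, -0.001]
ft_force: [-0.3, 0.7, -0.1]
grip_width: 0.085
grasp_force: 0.0
```

Emit:
move_arm --series '[{"x": 0, "y": 0, "z": 0, "turn": 7.1, "hand": 1}, {"x": 0, "y": 0, "z": 0, "turn": 7.1, "hand": 1}, {"x": 0, "y": 0, "z": 0, "turn": 7.1, "hand": 1}, {"x": 0, "y": 0, "z": 0, "turn": 7.1, "hand": 1}, {"x": 0, "y": 0, "z": 0, "turn": 7.1, "hand": 1}, {"x": 0, "y": 0, "z": 0, "turn": 7.1, "hand": 1}, {"x": 0, "y": 0, "z": 0, "turn": 7, "hand": 1}, {"x": 0, "y": 0, "z": 0, "turn": 7, "hand": 1}]'

```text
time: 14.88
tool_pos: [0.4619, -0.3105, 0.4071]
eef_rot: [0.107, 0.994, 0.0, -0.002]
ft_force: [0.3, -0.2, 0.1]
grip_width: 0.0856
grasp_force: 0.0
```

```bash
cat > hover.py <<'E'
from h import *
import sys
p,R,g=state(); c=shot('wrist'); P=cloud(c)*1000
f=-R[:2,0]; l=R[:2,1]; q=P[...,:2]-g[:2]*1000
a=q@f; b=q@l
m=(P[...,2]>29.5)&(P[...,2]<39)&(abs(a)<75)&(abs(b)<35)
Q=P[m]; A=a[m]; B=b[m]
k=(A<55); s=np.polyfit(A[k],B[k],1)
print('n',m.sum(),'handle a range',np.percentile(A,[.5,99.5]).round(1),'lateral(along tool y) at 0: %.1f'%s[1],'slope deg %.1f'%np.degrees(np.arctan(s[0])),'ztop',np.percentile(Q[:,2],[50,90]).round(1))
e=np.percentile(A,.5); print('want a shift (tool -x) %.1f'%(e+41.5))
E
python3 hover.py
```

```text
t 14.88 G [ 461.5 -310.4  255.1] yaw(-x axis) -12.3 grip 0.0856 gf 0.0 F [ 0.3 -0.2  0.1] j6 -1.48
n 830 handle a range [-38.6  74. ] lateral(along tool y) at 0: -4.0 slope deg 0.8 ztop [32.4 34.3]
want a shift (tool -x) 2.9
```

Emit:
move_arm --series '[{"x": -3, "y": -3, "z": 40, "turn": 0, "hand": 1}, {"x": 0, "y": 0, "z": 40, "turn": 0, "hand": 1}, {"x": 0, "y": 0, "z": 40, "turn": 0, "hand": 1}, {"x": 0, "y": 0, "z": 40, "turn": 0, "hand": 1}, {"x": 0, "y": 0, "z": 30, "turn": 0, "hand": 0.3}, {"x": 0, "y": 0, "z": 20, "turn": 0, "hand": 0.1}, {"x": 0, "y": 0, "z": 14, "turn": 0, "hand": 0}, {"x": 0, "y": 0, "z": 0, "turn": 0, "hand": 0}]' --force 20

```text
time: 15.6
tool_pos: [0.4627, -0.3136, 0.1803]
eef_rot: [0.103, 0.995, 0.001, -0.005]
ft_force: [-0.0, 0.5, 0.4]
grip_width: 0.0429
grasp_force: 0.0
```

Emit:
move_arm --series '[{"x": 0, "y": 0, "z": 0, "turn": 0, "hand": -1}, {"x": 0, "y": 0, "z": 0, "turn": 0, "hand": -1}, {"x": 0, "y": 0, "z": 0, "turn": 0, "hand": -1}, {"x": 0, "y": 0, "z": 0, "turn": 0, "hand": -1}, {"x": 0, "y": 0, "z": 0, "turn": 0, "hand": -1}, {"x": 0, "y": 0, "z": 0, "turn": 0, "hand": -1}, {"x": 0, "y": 0, "z": 0, "turn": 0, "hand": -1}]'

```text
time: 16.18
tool_pos: [0.4647, -0.3142, 0.1857]
eef_rot: [0.104, 0.995, -0.0, 0.001]
ft_force: [-0.3, 2.1, 5.0]
grip_width: 0.0126
grasp_force: 25.7
```

Emit:
move_arm --series '[{"x": 0, "y": 0, "z": -15, "turn": 0, "hand": -1}, {"x": 0, "y": 0, "z": -25, "turn": 0, "hand": -1}, {"x": 0, "y": 0, "z": -40, "turn": 0, "hand": -1}, {"x": 0, "y": 0, "z": -40, "turn": 0, "hand": -1}, {"x": 0, "y": 0, "z": -30, "turn": 0, "hand": -1}, {"x": 0, "y": 0, "z": 0, "turn": 0, "hand": -1}]'

```text
time: 16.68
tool_pos: [0.4659, -0.3149, 0.3423]
eef_rot: [0.103, 0.995, -0.003, 0.007]
ft_force: [0.7, -0.2, -0.9]
grip_width: 0.0121
grasp_force: 25.1
```

```bash
python3 - <<'E'
from h import *
p,R,g=state(); c=shot('scene','s6.png'); P=cloud(c)*1000; G=g*1000
m=(np.hypot(P[...,0]-G[0],P[...,1]-G[1])<170)&(abs(P[...,2]-G[2])<60); q=(P[m][:,:2]-G[:2]); f=-R[:2,0]
a=q@f; b=q@R[:2,1]; z=P[m][:,2]-G[2]
for t in range(25,150,20):
    k=(abs(a-t)<10)&(abs(b)<15); print(t,k.sum(),np.median(z[k]).round(1) if k.any() else '')
go((*G[:2],190),('t',101.5),(501.3,-184.4,190),(501.3,-184.4,84))
E
```

```text
t 16.68 G [ 467.9 -315.9  190.4] yaw(-x axis) -11.9 grip 0.0121 gf 25.1 F [ 0.7 -0.2 -0.9] j6 -1.47
25 7 -5.0
45 9 -4.8
65 10 -2.6
85 3 -2.2
105 7 -3.3
125 8 -4.0
145 1 -5.2
t 16.73 G [ 466.3 -314.9  186.8] yaw(-x axis) -11.9 grip 0.0122 gf 25.1 F [-0.1  0.5 -1.8] j6 -1.47
 x -1.8 y -0.7 z -3.2  rows>=0.1
 turn -113.4 rows>=15.8
 x -122.2 y -58.9 z 0.0  rows>=3.3
 x 0.0 y 0.0 z 106.0  rows>=2.5
```

Emit:
move_arm --series '[{"x": 0, "y": 0, "z": 0, "turn": -7.1, "hand": -1}, {"x": 0, "y": 0, "z": 0, "turn": -7.1, "hand": -1}, {"x": 0, "y": 0, "z": 0, "turn": -7.1, "hand": -1}, {"x": 0, "y": 0, "z": 0, "turn": -7.1, "hand": -1}, {"x": 0, "y": 0, "z": 0, "turn": -7.1, "hand": -1}, {"x": 0, "y": 0, "z": 0, "turn": -7.1, "hand": -1}, {"x": 0, "y": 0, "z": 0, "turn": -7.1, "hand": -1}, {"x": 0, "y": 0, "z": 0, "turn": -7.1, "hand": -1}]'

```text
time: 17.4
tool_pos: [0.4639, -0.314, 0.333]
eef_rot: [-0.384, 0.923, 0.001, -0.001]
ft_force: [0.4, 0.1, -1.2]
grip_width: 0.0123
grasp_force: 25.1
```

Emit:
move_arm --series '[{"x": 0, "y": 0, "z": 0, "turn": -7.1, "hand": -1}, {"x": 0, "y": 0, "z": 0, "turn": -7.1, "hand": -1}, {"x": 0, "y": 0, "z": 0, "turn": -7.1, "hand": -1}, {"x": 0, "y": 0, "z": 0, "turn": -7.1, "hand": -1}, {"x": 0, "y": 0, "z": 0, "turn": -7.1, "hand": -1}, {"x": 0, "y": 0, "z": 0, "turn": -7.1, "hand": -1}, {"x": 0, "y": 0, "z": 0, "turn": -7.1, "hand": -1}, {"x": 0, "y": 0, "z": 0, "turn": -7.0, "hand": -1}]'

```text
time: 18.07
tool_pos: [0.4639, -0.314, 0.333]
eef_rot: [0.776, -0.63, -0.002, 0.0]
ft_force: [-0.2, -0.1, -1.2]
grip_width: 0.0126
grasp_force: 25.1
```

Emit:
move_arm --series '[{"x": -30.5, "y": -14.7, "z": 0, "turn": 0, "hand": -1}, {"x": -30.5, "y": -14.7, "z": 0, "turn": 0, "hand": -1}, {"x": -30.5, "y": -14.7, "z": 0, "turn": 0, "hand": -1}, {"x": -30.5, "y": -14.7, "z": 0, "turn": 0, "hand": -1}, {"x": 0, "y": 0, "z": 36, "turn": 0, "hand": -1}, {"x": 0, "y": 0, "z": 36, "turn": 0, "hand": -1}, {"x": 0, "y": 0, "z": 34, "turn": 0, "hand": -1}, {"x": 0, "y": 0, "z": 0, "turn": 0, "hand": -1}]'

```text
time: 18.73
tool_pos: [0.4942, -0.1821, 0.2215]
eef_rot: [0.774, -0.633, -0.007, 0.004]
ft_force: [-0.9, 1.0, -1.6]
grip_width: 0.0126
grasp_force: 25.1
```

```bash
python3 - <<'E'
from h import *
bc=np.array([467.5,-16.5]); n=np.array([-.199,.98])
f=lambda D,z:(*(bc-n*D),z)
go(f(55,88),f(55,130))
p,R,g=state(); c=shot('scene','s7.png'); P=cloud(c)*1000; G=g*1000
m=(np.hypot(P[...,0]-G[0],P[...,1]-G[1])<170)&(abs(P[...,2]-G[2])<40); q=(P[m][:,:2]-G[:2]); f=-R[:2,0]
a=q@f; b=q@R[:2,1]; z=P[m][:,2]-G[2]
for t in range(25,150,20):
    k=(abs(a-t)<10)&(abs(b)<15); print(t,k.sum(),np.median(z[k]).round(1) if k.any() else '')
E
```

```text
t 18.73 G [ 491.7 -181.7   69.5] yaw(-x axis) 101.5 grip 0.0126 gf 25.1 F [-0.9  1.  -1.6] j6 0.25
 x -111.7 y -9.1 z -18.5  rows>=2.7
 x 0.0 y 0.0 z -42.0  rows>=1.0
t 18.73 G [ 491.7 -181.7   69.5] yaw(-x axis) 101.5 grip 0.0126 gf 25.1 F [-0.9  1.  -1.6] j6 0.25
25 19 -0.9
45 29 -0.4
65 17 -2.7
85 7 -3.7
105 4 -3.2
125 8 -4.2
145 1 -4.2
```

Emit:
move_arm --series '[{"x": -25, "y": -2, "z": -5, "turn": 0, "hand": -1}, {"x": -33, "y": -2, "z": -5, "turn": 0, "hand": -1}, {"x": -33, "y": -2, "z": -5, "turn": 0, "hand": -1}, {"x": -21, "y": -2, "z": -3, "turn": 0, "hand": -1}, {"x": 0, "y": 0, "z": -10, "turn": 0, "hand": -1}, {"x": 0, "y": 0, "z": -11, "turn": 0, "hand": -1}, {"x": 0, "y": 0, "z": -11, "turn": 0, "hand": -1}, {"x": 0, "y": 0, "z": -10, "turn": 0, "hand": -1}]'

```text
time: 19.45
tool_pos: [0.4828, -0.0714, 0.2906]
eef_rot: [0.775, -0.632, 0.0, -0.001]
ft_force: [0.9, 1.7, -4.7]
grip_width: 0.0127
grasp_force: 23.8
```

Emit:
move_arm --series '[{"x": -3.5, "y": 0, "z": -10, "turn": 0, "hand": -1}, {"x": -3.5, "y": 0, "z": -10, "turn": 0, "hand": -1}, {"x": -6, "y": 0, "z": -11, "turn": 0, "hand": -1}, {"x": -6, "y": 0, "z": -11, "turn": 0, "hand": -1}, {"x": -7, "y": 0, "z": -6, "turn": 0, "hand": -1}, {"x": -7, "y": 0, "z": -6, "turn": 0, "hand": -1}]'

```text
time: 19.95
tool_pos: [0.4762, -0.0388, 0.3435]
eef_rot: [0.774, -0.633, 0.0, -0.001]
ft_force: [2.7, -0.1, -10.4]
grip_width: 0.0127
grasp_force: 25.2
```

```bash
python3 tip.py; python3 - <<'E'
from h import *
p,R,g=state(); d=(g[:2]*1000-[467.5,-16.5])@[.199,-.98]; print('D',d)
E
```

```text
t 19.95 G [476.4 -38.7 191.5] yaw(-x axis) 101.5 grip 0.0127 gf 25.2 F [  2.7  -0.1 -10.4] j6 -0.06
 z 56 n 8 off [-9.3 40.6]
 z 71 n 11 off [-7.1 37. ]
 z 86 n 6 off [-6.5 31.3]
 z 101 n 5 off [-6.7 26.7]
 z 131 n 12 off [-7.1 16.3]
 z 146 n 32 off [-6.3 12.3]
 z 161 n 21 off [-4.3  7.1]
t 20.00 G [476.4 -37.9 192.1] yaw(-x axis) 101.6 grip 0.0128 gf 26.2 F [-0.7 -0.8 -2.2] j6 -0.06
D 22.762122080643216
```

Same state as red. I'll finish the swing, back off, raise, and head to the blue pot at about (678.5,−62).

Emit:
move_arm --series '[{"x": -7, "y": 0, "z": -1, "turn": 0, "hand": -1}, {"x": -7, "y": 0, "z": 0, "turn": 0, "hand": -1}, {"x": -5.5, "y": 0, "z": 0, "turn": 0, "hand": -1}, {"x": 0, "y": 0, "z": 0, "turn": 0, "hand": -1}]'

```text
time: 20.33
tool_pos: [0.4731, -0.02, 0.346]
eef_rot: [0.775, -0.632, 0.002, 0.0]
ft_force: [-1.4, -4.1, 8.3]
grip_width: 0.0124
grasp_force: 27.4
```

```bash
python3 tip.py
```

```text
t 20.33 G [473.4 -20.3 194. ] yaw(-x axis) 101.7 grip 0.0124 gf 27.4 F [-1.4 -4.1  8.3] j6 -0.10
 z 59 n 10 off [-1.5  6.9]
 z 74 n 6 off [-1.1  5.7]
 z 89 n 3 off [-2.8  4.2]
 z 104 n 5 off [-2.1  3.3]
 z 134 n 13 off [-2.8  0.5]
 z 149 n 28 off [-3.9 -1.2]
 z 164 n 9 off [-2.1 -2.3]
```

Emit:
move_arm --series '[{"x": 8, "y": 0, "z": 0, "turn": 0, "hand": -1}, {"x": 0, "y": 0, "z": -20, "turn": 0, "hand": -1}, {"x": 0, "y": 0, "z": -35, "turn": 0, "hand": -1}, {"x": 0, "y": 0, "z": -35, "turn": 0, "hand": -1}, {"x": 0, "y": 0, "z": 0, "turn": 0, "hand": -1}]'

```text
time: 20.8
tool_pos: [0.4757, -0.0279, 0.441]
eef_rot: [0.775, -0.632, 0.005, -0.005]
ft_force: [1.5, 0.5, 0.8]
grip_width: 0.0127
grasp_force: 26.5
```

```bash
python3 - <<'E'
from h import *
go((679,-67,282),(679,-67,148))
E
```

```text
t 20.80 G [477.9 -27.8 289. ] yaw(-x axis) 101.6 grip 0.0127 gf 26.5 F [1.5 0.5 0.8] j6 -0.08
 x 78.9 y -189.1 z 7.0  rows>=4.9
 x 0.0 y 0.0 z 134.0  rows>=3.2
```

Emit:
move_arm --series '[{"x": 12, "y": -27, "z": 0, "turn": 0, "hand": -1}, {"x": 12, "y": -28, "z": 0, "turn": 0, "hand": -1}, {"x": 12, "y": -28, "z": 0, "turn": 0, "hand": -1}, {"x": 12, "y": -28, "z": 0, "turn": 0, "hand": -1}, {"x": 12, "y": -28, "z": 0, "turn": 0, "hand": -1}, {"x": 12, "y": -28, "z": 0, "turn": 0, "hand": -1}, {"x": 7, "y": -27, "z": 0, "turn": 0, "hand": -1}, {"x": 0, "y": 0, "z": 0, "turn": 0, "hand": -1}]'

```text
time: 21.47
tool_pos: [0.6841, -0.0668, 0.4304]
eef_rot: [0.774, -0.633, -0.0, 0.0]
ft_force: [0.7, 1.1, -0.6]
grip_width: 0.0124
grasp_force: 26.6
```

```bash
python3 near.py scene; python3 near.py wrist w8.png
```

```text
t 21.47 G [683.9 -66.8 278.4] yaw(-x axis) 101.5 grip 0.0124 gf 26.6 F [ 0.7  1.1 -0.6] j6 0.06
 z 128 n 2 at [684.1 -60.2]
 z 148 n 10 at [682.2 -60.5]
 z 168 n 5 at [683. -63.]
 z 188 n 7 at [682.5 -65.7]
 z 208 n 18 at [680.8 -67.3]
 z 228 n 29 at [679.6 -67.1]
 z 248 n 20 at [679.7 -70.1]
pot rect ((677.7261962890625, -60.81624984741211), (55.76525115966797, 60.64179611206055), 77.81028747558594)
t 21.52 G [681.7 -66.6 278.8] yaw(-x axis) 101.5 grip 0.0124 gf 26.6 F [-0.9 -0.8 -0.5] j6 0.06
 z 129 n 4 at [679.3 -61.3]
 z 149 n 42 at [679.7 -62.7]
 z 169 n 19 at [679.9 -65.2]
 z 189 n 10 at [681.1 -70.3]
 z 209 n 22 at [681.8 -72.7]
 z 229 n 248 at [683.2 -78.1]
 z 249 n 155 at [683.1 -78.8]
pot rect ((678.5528564453125, -62.732818603515625), (54.3101806640625, 54.27014923095703), 78.836181640625)
```

Emit:
move_arm --series '[{"x": 0, "y": 2, "z": 20, "turn": 0, "hand": -1}, {"x": 0, "y": 0, "z": 25, "turn": 0, "hand": -1}, {"x": 0, "y": 0, "z": 25, "turn": 0, "hand": -1}, {"x": 0, "y": 0, "z": 25, "turn": 0, "hand": -1}, {"x": 0, "y": 0, "z": 20, "turn": 0, "hand": -1}, {"x": 0, "y": 0, "z": 10, "turn": 0, "hand": -1}, {"x": 0, "y": 0, "z": 4, "turn": 0, "hand": -1}, {"x": 0, "y": 0, "z": 0, "turn": 0, "hand": -1}]'

```text
time: 22.23
tool_pos: [0.6777, -0.0668, 0.3048]
eef_rot: [0.775, -0.632, -0.0, 0.0]
ft_force: [-0.0, 0.2, -0.4]
grip_width: 0.0122
grasp_force: 26.6
```

Emit:
move_arm --series '[{"x": 0, "y": 0, "z": 2, "turn": 0, "hand": -1}, {"x": 0, "y": 0, "z": 0, "turn": 0, "hand": -1}]'

```text
time: 22.4
tool_pos: [0.6783, -0.0668, 0.3043]
eef_rot: [0.775, -0.632, 0.001, -0.001]
ft_force: [0.3, 0.5, -1.0]
grip_width: 0.0127
grasp_force: 26.6
```

```bash
python3 near.py scene
```

```text
t 22.40 G [678.7 -66.8 152.3] yaw(-x axis) 101.6 grip 0.0127 gf 26.6 F [ 0.3  0.5 -1. ] j6 0.06
 z 122 n 5 at [674.6 -70.9]
pot rect ((675.6485595703125, -59.58283996582031), (56.47770690917969, 57.77317428588867), 74.07835388183594)
```

Emit:
move_arm --series '[{"x": 0, "y": 0, "z": 2, "turn": 0, "hand": -1}, {"x": 0, "y": 0, "z": 1, "turn": 0, "hand": -1}, {"x": 0, "y": 0, "z": 0, "turn": 0, "hand": -0.4}, {"x": 0, "y": 0, "z": 0, "turn": 0, "hand": 0}, {"x": 0, "y": 0, "z": 0, "turn": 0, "hand": 0.5}, {"x": 0, "y": 0, "z": 0, "turn": 0, "hand": 1}, {"x": 0, "y": 0, "z": 0, "turn": 0, "hand": 1}, {"x": 0, "y": 0, "z": 0, "turn": 0, "hand": 1}]'

```text
time: 23.12
tool_pos: [0.6781, -0.0669, 0.2998]
eef_rot: [0.775, -0.632, 0.0, -0.0]
ft_force: [-0.2, -0.5, 0.3]
grip_width: 0.0835
grasp_force: 0.0
```

Emit:
move_arm --series '[{"x": 0, "y": 0, "z": -15, "turn": 0, "hand": 1}, {"x": 0, "y": 0, "z": -25, "turn": 0, "hand": 1}, {"x": 0, "y": 0, "z": -35, "turn": 0, "hand": 1}, {"x": 0, "y": 0, "z": -35, "turn": 0, "hand": 1}, {"x": 0, "y": 0, "z": 0, "turn": 0, "hand": 1}, {"x": 0, "y": 0, "z": 0, "turn": 0, "hand": 1}]'

```text
time: 23.62
tool_pos: [0.6782, -0.067, 0.4132]
eef_rot: [0.775, -0.632, 0.002, -0.002]
ft_force: [-0.3, 0.4, -1.1]
grip_width: 0.0855
grasp_force: 0.0
```

```bash
python3 stand.py 678 -62; python3 - <<'E'
from h import *
c=shot('top','top9.png'); P=cloud(c); h=cv2.cvtColor(c['frame'],cv2.COLOR_RGB2HSV).astype(int)
m=(h[...,2]>150)&(h[...,1]<40)&(P[...,2]>.02)&(P[...,2]<.05)&(P[...,0]>.35)&(P[...,0]<.6)&(P[...,1]<-.08)&(P[...,1]>-.45)
n,L,st,ce=cv2.connectedComponentsWithStats(m.astype(np.uint8))
print([(st[i,4],np.round(np.median(P[L==i],0)*1000)) for i in range(1,n) if st[i,4]>3])
go((436,-190,255),('t',9.8))
E
```

```text
scene 81
125 19 [682. -80. 125.]
140 17 [683. -82. 141.]
155 18 [684. -85. 155.]
170 23 [684. -87. 171.]
185 14 [687. -91. 179.]
top 2
125 2 [671. -69. 122.]
[(np.int32(52), array([ 550., -173.,   29.])), (np.int32(17), array([ 484., -184.,   33.])), (np.int32(8), array([ 408., -198.,   35.]))]
t 23.77 G [677.4 -66.9 256.3] yaw(-x axis) 101.5 grip 0.0857 gf 0.0 F [-0.6 -0.1 -0.1] j6 0.06
 x 72.4 y 261.1 z 1.3  rows>=6.5
 turn 91.7 rows>=12.8
```

View pics/top9.png

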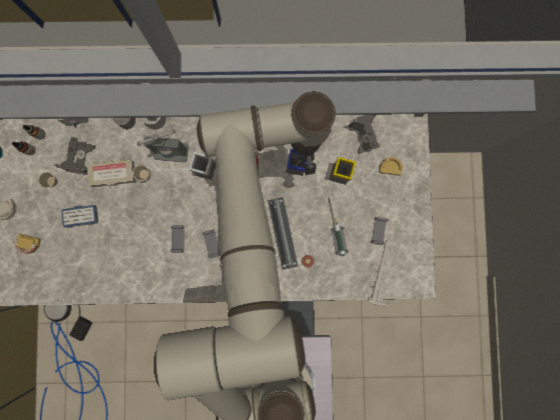

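Blue stands (handle at (684,−87) around z 170) and the white tool is unmoved at (338,240). Next, white, angled about 10°.

Emit:
move_arm --series '[{"x": 10.5, "y": 37.2, "z": 0, "turn": 0, "hand": 1}, {"x": 10.5, "y": 37.2, "z": 0, "turn": 0, "hand": 1}, {"x": 10.5, "y": 37.2, "z": 0, "turn": 0, "hand": 1}, {"x": 10.5, "y": 37.2, "z": 0, "turn": 0, "hand": 1}, {"x": 10.5, "y": 37.2, "z": 0, "turn": 0, "hand": 1}, {"x": 10.5, "y": 37.2, "z": 0, "turn": 0, "hand": 1}, {"x": 10.5, "y": 37.2, "z": 0, "turn": 0, "hand": 1}]'

```text
time: 24.35
tool_pos: [0.4356, -0.1916, 0.4083]
eef_rot: [0.775, -0.632, -0.001, 0.001]
ft_force: [0.1, -0.9, 1.0]
grip_width: 0.0856
grasp_force: 0.0
```

Emit:
move_arm --series '[{"x": 0, "y": 0, "z": 0, "turn": 7, "hand": 1}, {"x": 0, "y": 0, "z": 0, "turn": 7, "hand": 1}, {"x": 0, "y": 0, "z": 0, "turn": 7, "hand": 1}, {"x": 0, "y": 0, "z": 0, "turn": 7, "hand": 1}, {"x": 0, "y": 0, "z": 0, "turn": 7, "hand": 1}, {"x": 0, "y": 0, "z": 0, "turn": 7, "hand": 1}, {"x": 0, "y": 0, "z": 0, "turn": 7, "hand": 1}]'

```text
time: 24.93
tool_pos: [0.4374, -0.191, 0.4083]
eef_rot: [-0.44, 0.898, 0.001, -0.001]
ft_force: [-0.2, -0.4, -0.5]
grip_width: 0.0852
grasp_force: 0.0
```

Emit:
move_arm --series '[{"x": 0, "y": 0, "z": 0, "turn": 7, "hand": 1}, {"x": 0, "y": 0, "z": 0, "turn": 7, "hand": 1}, {"x": 0, "y": 0, "z": 0, "turn": 7, "hand": 1}, {"x": 0, "y": 0, "z": 0, "turn": 7, "hand": 1}, {"x": 0, "y": 0, "z": 0, "turn": 7, "hand": 1}, {"x": 0, "y": 0, "z": 0, "turn": 7, "hand": 1}, {"x": 0, "y": 0, "z": 0, "turn": 0, "hand": 1}]'

```text
time: 25.52
tool_pos: [0.4374, -0.191, 0.4084]
eef_rot: [-0.091, 0.996, 0.0, -0.001]
ft_force: [0.4, -0.1, -0.5]
grip_width: 0.0856
grasp_force: 0.0
```

```bash
python3 hover.py
```

```text
t 25.52 G [ 437.  -191.   256.4] yaw(-x axis) 10.4 grip 0.0856 gf 0.0 F [ 0.4 -0.1 -0.5] j6 -1.32
n 849 handle a range [-43.9  72.2] lateral(along tool y) at 0: -0.5 slope deg -0.4 ztop [32.4 34.4]
want a shift (tool -x) -2.4
```

Emit:
move_arm --series '[{"x": 2, "y": 0, "z": 40, "turn": 0, "hand": 1}, {"x": 0, "y": 0, "z": 40, "turn": 0, "hand": 1}, {"x": 0, "y": 0, "z": 40, "turn": 0, "hand": 1}, {"x": 0, "y": 0, "z": 40, "turn": 0, "hand": 1}, {"x": 0, "y": 0, "z": 30, "turn": 0, "hand": 0.3}, {"x": 0, "y": 0, "z": 20, "turn": 0, "hand": 0.1}, {"x": 0, "y": 0, "z": 14, "turn": 0, "hand": 0}, {"x": 0, "y": 0, "z": 0, "turn": 0, "hand": 0}]' --force 20

```text
time: 26.23
tool_pos: [0.4343, -0.1913, 0.1824]
eef_rot: [-0.093, 0.996, 0.001, -0.004]
ft_force: [-0.5, 0.4, 0.1]
grip_width: 0.0427
grasp_force: 0.0
```

Emit:
move_arm --series '[{"x": 0, "y": 0, "z": 0, "turn": 0, "hand": -1}, {"x": 0, "y": 0, "z": 0, "turn": 0, "hand": -1}, {"x": 0, "y": 0, "z": 0, "turn": 0, "hand": -1}, {"x": 0, "y": 0, "z": 0, "turn": 0, "hand": -1}, {"x": 0, "y": 0, "z": 0, "turn": 0, "hand": -1}, {"x": 0, "y": 0, "z": 0, "turn": 0, "hand": -1}, {"x": 0, "y": 0, "z": 0, "turn": 0, "hand": -1}]'

```text
time: 26.82
tool_pos: [0.436, -0.1914, 0.1867]
eef_rot: [-0.092, 0.996, -0.0, 0.001]
ft_force: [-1.0, 1.4, 6.7]
grip_width: 0.0126
grasp_force: 25.4
```

Emit:
move_arm --series '[{"x": 0, "y": 0, "z": -15, "turn": 0, "hand": -1}, {"x": 0, "y": 0, "z": -25, "turn": 0, "hand": -1}, {"x": 0, "y": 0, "z": -40, "turn": 0, "hand": -1}, {"x": 0, "y": 0, "z": -40, "turn": 0, "hand": -1}, {"x": 0, "y": 0, "z": -30, "turn": 0, "hand": -1}, {"x": 0, "y": 0, "z": 0, "turn": 0, "hand": -1}]'

```text
time: 27.32
tool_pos: [0.4372, -0.1918, 0.3425]
eef_rot: [-0.093, 0.996, -0.002, 0.007]
ft_force: [0.8, -0.3, 0.2]
grip_width: 0.0126
grasp_force: 24.6
```

```bash
cat > level.py <<'E'
from h import *
p,R,g=state(); c=shot('scene'); P=cloud(c)*1000; G=g*1000
m=(np.hypot(P[...,0]-G[0],P[...,1]-G[1])<170)&(abs(P[...,2]-G[2])<45); q=(P[m][:,:2]-G[:2]); f=-R[:2,0]
a=q@f; b=q@R[:2,1]; z=P[m][:,2]-G[2]
for t in range(25,150,20):
    k=(abs(a-t)<10)&(abs(b)<15); print(t,k.sum(),np.median(z[k]).round(1) if k.any() else '')
E
python3 level.py; python3 - <<'E'
from h import *
go(('t',101.5),(503,-190,190),(503,-190,88))
E
```

```text
t 27.32 G [ 439.4 -192.2  190.5] yaw(-x axis) 10.6 grip 0.0126 gf 24.6 F [ 0.8 -0.3  0.2] j6 -1.32
25 17 -5.2
45 40 -1.7
65 16 -3.8
85 10 -4.6
105 10 -4.1
125 15 -4.3
145 5 -5.1
t 27.37 G [ 437.5 -191.7  187.3] yaw(-x axis) 10.6 grip 0.0125 gf 24.6 F [ 0.4  0.3 -1.5] j6 -1.32
 turn -90.9 rows>=12.7
 x 11.4 y -64.5 z -2.7  rows>=1.6
 x 0.0 y 0.0 z 102.0  rows>=2.4
```

Emit:
move_arm --series '[{"x": 0, "y": 0, "z": 0, "turn": -7, "hand": -1}, {"x": 0, "y": 0, "z": 0, "turn": -7, "hand": -1}, {"x": 0, "y": 0, "z": 0, "turn": -7, "hand": -1}, {"x": 0, "y": 0, "z": 0, "turn": -7, "hand": -1}, {"x": 0, "y": 0, "z": 0, "turn": -7, "hand": -1}, {"x": 0, "y": 0, "z": 0, "turn": -7, "hand": -1}, {"x": 0, "y": 0, "z": 0, "turn": -7, "hand": -1}]'

```text
time: 27.95
tool_pos: [0.435, -0.1913, 0.334]
eef_rot: [-0.499, 0.867, 0.001, -0.001]
ft_force: [0.0, 0.4, -0.2]
grip_width: 0.013
grasp_force: 24.6
```

Emit:
move_arm --series '[{"x": 0, "y": 0, "z": 0, "turn": -7, "hand": -1}, {"x": 0, "y": 0, "z": 0, "turn": -7, "hand": -1}, {"x": 0, "y": 0, "z": 0, "turn": -7, "hand": -1}, {"x": 0, "y": 0, "z": 0, "turn": -7, "hand": -1}, {"x": 0, "y": 0, "z": 0, "turn": -7, "hand": -1}, {"x": 0, "y": 0, "z": 0, "turn": -7, "hand": -1}, {"x": 6, "y": -32, "z": 0, "turn": 0, "hand": -1}, {"x": 6, "y": -32, "z": 0, "turn": 0, "hand": -1}]'

```text
time: 28.62
tool_pos: [0.4999, -0.1904, 0.3343]
eef_rot: [0.774, -0.633, -0.002, 0.001]
ft_force: [-0.2, 0.1, 0.3]
grip_width: 0.0123
grasp_force: 24.6
```

Emit:
move_arm --series '[{"x": 0, "y": 0, "z": 25, "turn": 0, "hand": -1}, {"x": 0, "y": 0, "z": 35, "turn": 0, "hand": -1}, {"x": 0, "y": 0, "z": 30, "turn": 0, "hand": -1}, {"x": 0, "y": 0, "z": 0, "turn": 0, "hand": -1}]'

```text
time: 28.95
tool_pos: [0.4976, -0.1899, 0.2384]
eef_rot: [0.774, -0.633, -0.007, 0.004]
ft_force: [-0.5, -0.0, -1.2]
grip_width: 0.0128
grasp_force: 24.6
```

```bash
python3 level.py; python3 - <<'E'
from h import *
bc=np.array([467.5,-16.5]); n=np.array([-.199,.98])
go((*(bc-n*55),88))
E
```

```text
t 28.95 G [ 495.1 -189.5   86.4] yaw(-x axis) 101.4 grip 0.0128 gf 24.6 F [-0.5 -0.  -1.2] j6 0.26
25 24 -1.5
45 22 -0.3
65 24 -4.0
85 10 -5.0
105 12 -5.5
125 13 -5.6
145 0 
t 29.00 G [ 497.5 -190.    89.7] yaw(-x axis) 101.5 grip 0.0121 gf 24.6 F [ 0.3 -0.5 -0.1] j6 0.26
 x -121.0 y -5.2 z 1.7  rows>=2.9
```

Emit:
move_arm --series '[{"x": -26, "y": -2, "z": 0, "turn": 0, "hand": -1}, {"x": -36, "y": -2, "z": 0, "turn": 0, "hand": -1}, {"x": -36, "y": -1, "z": 0, "turn": 0, "hand": -1}, {"x": -23, "y": 0, "z": 0, "turn": 0, "hand": -1}, {"x": 0, "y": 0, "z": -10, "turn": 0, "hand": -1}, {"x": 0, "y": 0, "z": -11, "turn": 0, "hand": -1}, {"x": 0, "y": 0, "z": -11, "turn": 0, "hand": -1}, {"x": 0, "y": 0, "z": -10, "turn": 0, "hand": -1}]'

```text
time: 29.67
tool_pos: [0.4811, -0.0704, 0.2893]
eef_rot: [0.775, -0.632, 0.0, -0.0]
ft_force: [-0.5, 1.1, -4.8]
grip_width: 0.0124
grasp_force: 23.3
```

Emit:
move_arm --series '[{"x": -3.5, "y": 0, "z": -10, "turn": 0, "hand": -1}, {"x": -3.5, "y": 0, "z": -10, "turn": 0, "hand": -1}, {"x": -6, "y": 0, "z": -11, "turn": 0, "hand": -1}, {"x": -6, "y": 0, "z": -11, "turn": 0, "hand": -1}, {"x": -7, "y": 0, "z": -6, "turn": 0, "hand": -1}, {"x": -7, "y": 0, "z": -6, "turn": 0, "hand": -1}]'

```text
time: 30.17
tool_pos: [0.475, -0.0384, 0.3436]
eef_rot: [0.775, -0.632, 0.001, -0.001]
ft_force: [2.6, 0.3, -9.7]
grip_width: 0.0126
grasp_force: 24.2
```

```bash
python3 tip.py
```

```text
t 30.17 G [475.5 -38.4 191.6] yaw(-x axis) 101.5 grip 0.0126 gf 24.2 F [ 2.6  0.3 -9.7] j6 -0.06
 z 57 n 13 off [-7.8 42.3]
 z 72 n 17 off [-7.8 37.1]
 z 87 n 15 off [-6.1 31.3]
 z 102 n 10 off [-5.1 24.5]
 z 132 n 14 off [-6.3 15.3]
 z 147 n 34 off [-5.6 11.9]
 z 162 n 18 off [-3.5  6.4]
```

Emit:
move_arm --series '[{"x": -7, "y": 0, "z": -1, "turn": 0, "hand": -1}, {"x": -7, "y": 0, "z": 0, "turn": 0, "hand": -1}, {"x": -5.5, "y": 0, "z": 0, "turn": 0, "hand": -1}, {"x": 0, "y": 0, "z": 0, "turn": 0, "hand": -1}]'

```text
time: 30.55
tool_pos: [0.4716, -0.0194, 0.3456]
eef_rot: [0.775, -0.631, 0.002, -0.0]
ft_force: [-1.5, -3.8, 8.7]
grip_width: 0.0124
grasp_force: 26.5
```

```bash
python3 tip.py
```

```text
t 30.55 G [472.2 -19.7 193.6] yaw(-x axis) 101.7 grip 0.0124 gf 26.5 F [-1.5 -3.8  8.7] j6 -0.10
 z 44 n 5 off [-3.2  6.5]
 z 59 n 14 off [-0.4  5.3]
 z 74 n 9 off [-1.3  4. ]
 z 89 n 10 off [-1.2  2.1]
 z 104 n 6 off [-1.8  1.2]
 z 134 n 13 off [-4.8  0.4]
 z 149 n 27 off [-3.1 -1.5]
 z 164 n 10 off [-2.8 -3.3]
```

Emit:
move_arm --series '[{"x": 8, "y": 0, "z": 0, "turn": 0, "hand": -1}, {"x": 0, "y": 0, "z": -20, "turn": 0, "hand": -1}, {"x": 0, "y": 0, "z": -35, "turn": 0, "hand": -1}, {"x": 0, "y": 0, "z": -35, "turn": 0, "hand": -1}, {"x": 0, "y": 0, "z": -5, "turn": 0, "hand": -1}, {"x": 0, "y": 0, "z": 0, "turn": 0, "hand": -1}]'

```text
time: 31.1
tool_pos: [0.4729, -0.0272, 0.4407]
eef_rot: [0.775, -0.632, 0.002, -0.003]
ft_force: [0.4, 0.2, -1.4]
grip_width: 0.0122
grasp_force: 25.5
```

```bash
python3 - <<'E'
from h import *
go((673,216,290))
E
```

```text
t 31.10 G [473.9 -26.9 288.7] yaw(-x axis) 101.5 grip 0.0122 gf 25.5 F [ 0.4  0.2 -1.4] j6 -0.09
 x -198.1 y -243.7 z -1.3  rows>=7.5
```

Emit:
move_arm --series '[{"x": -20, "y": -24, "z": 0, "turn": 0, "hand": -1}, {"x": -26, "y": -32, "z": 0, "turn": 0, "hand": -1}, {"x": -26, "y": -32, "z": 0, "turn": 0, "hand": -1}, {"x": -26, "y": -32, "z": 0, "turn": 0, "hand": -1}, {"x": -26, "y": -32, "z": 0, "turn": 0, "hand": -1}, {"x": -26, "y": -32, "z": 0, "turn": 0, "hand": -1}, {"x": -26, "y": -32, "z": 0, "turn": 0, "hand": -1}, {"x": -22, "y": -27, "z": 0, "turn": 0, "hand": -1}]'

```text
time: 31.77
tool_pos: [0.6722, 0.2177, 0.4348]
eef_rot: [0.775, -0.632, -0.001, 0.002]
ft_force: [1.0, -0.1, 0.8]
grip_width: 0.0122
grasp_force: 25.5
```

Emit:
move_arm --series '[{"x": 0, "y": 0, "z": 0, "turn": 0, "hand": -1}, {"x": 0, "y": 0, "z": 0, "turn": 0, "hand": -1}]'

```text
time: 31.93
tool_pos: [0.6717, 0.2172, 0.4332]
eef_rot: [0.775, -0.632, -0.002, 0.003]
ft_force: [-0.4, -0.8, -0.7]
grip_width: 0.0124
grasp_force: 25.5
```

```bash
python3 near.py scene; python3 near.py wrist w9.png
```

```text
t 31.93 G [670.8 216.9 281.2] yaw(-x axis) 101.6 grip 0.0124 gf 25.5 F [-0.4 -0.8 -0.7] j6 -0.34
 z 131 n 4 at [666.6 222.9]
 z 151 n 13 at [667.8 220.7]
 z 171 n 13 at [668.7 218.1]
 z 191 n 7 at [668.2 216. ]
 z 211 n 24 at [667.7 214.9]
 z 231 n 43 at [666.4 213.1]
 z 251 n 21 at [667.2 210.4]
pot rect ((670.8189086914062, 221.9104766845703), (54.1453857421875, 58.896366119384766), 73.16954040527344)
t 31.98 G [670.4 215.6 282.7] yaw(-x axis) 101.6 grip 0.0125 gf 25.5 F [-0.4 -0.1  0.5] j6 -0.34
 z 133 n 14 at [667.6 219.5]
 z 153 n 46 at [669.  217.6]
 z 173 n 46 at [669.4 215.5]
 z 193 n 17 at [669.7 213.7]
 z 213 n 34 at [670.8 204.6]
 z 233 n 270 at [672.  203.5]
 z 253 n 128 at [672.3 202. ]
pot rect ((671.71826171875, 220.800537109375), (54.55735397338867, 54.15595626831055), 73.61967468261719)
```

Emit:
move_arm --series '[{"x": 0, "y": -4, "z": 18, "turn": 0, "hand": -1}, {"x": 0, "y": 0, "z": 25, "turn": 0, "hand": -1}, {"x": 0, "y": 0, "z": 25, "turn": 0, "hand": -1}, {"x": 0, "y": 0, "z": 25, "turn": 0, "hand": -1}, {"x": 0, "y": 0, "z": 18, "turn": 0, "hand": -1}, {"x": 0, "y": 0, "z": 9, "turn": 0, "hand": -1}, {"x": 0, "y": 0, "z": 0, "turn": 0, "hand": -1}, {"x": 0, "y": 0, "z": 0, "turn": 0, "hand": -1}]'

```text
time: 32.7
tool_pos: [0.6749, 0.2155, 0.3188]
eef_rot: [0.775, -0.633, 0.0, -0.0]
ft_force: [-0.4, 1.3, -1.1]
grip_width: 0.0126
grasp_force: 25.5
```

Emit:
move_arm --series '[{"x": 0, "y": 0, "z": 2, "turn": 0, "hand": -1}, {"x": 0, "y": 0, "z": 0, "turn": 0, "hand": -1}]'

```text
time: 32.87
tool_pos: [0.6751, 0.2161, 0.3175]
eef_rot: [0.775, -0.632, 0.001, -0.001]
ft_force: [0.8, -0.4, -0.9]
grip_width: 0.0127
grasp_force: 25.5
```

```bash
python3 near.py scene
```

```text
t 32.87 G [675.5 216.3 165.5] yaw(-x axis) 101.5 grip 0.0127 gf 25.5 F [ 0.8 -0.4 -0.9] j6 -0.34
 z 116 n 19 at [671.2 213.9]
 z 136 n 14 at [672.4 209.5]
pot rect ((671.3892822265625, 221.82215881347656), (54.02988052368164, 58.87405776977539), 73.78829193115234)
```

Emit:
move_arm --series '[{"x": 0, "y": 0, "z": 4, "turn": 0, "hand": -1}, {"x": 0, "y": 0, "z": 4, "turn": 0, "hand": -1}, {"x": 0, "y": 0, "z": 0, "turn": 0, "hand": -1}]'

```text
time: 33.17
tool_pos: [0.6751, 0.2163, 0.3078]
eef_rot: [0.775, -0.632, 0.0, -0.0]
ft_force: [-0.1, -0.0, 0.5]
grip_width: 0.0124
grasp_force: 25.6
```

Emit:
move_arm --series '[{"x": 0, "y": 0, "z": 2, "turn": 0, "hand": -1}, {"x": 0, "y": 0, "z": 0, "turn": 0, "hand": -1}]'

```text
time: 33.33
tool_pos: [0.6752, 0.2163, 0.3075]
eef_rot: [0.775, -0.632, 0.001, -0.001]
ft_force: [-0.8, -0.2, 5.8]
grip_width: 0.0129
grasp_force: 26.2
```

Emit:
move_arm --series '[{"x": 0, "y": 0, "z": 0, "turn": 0, "hand": -0.4}, {"x": 0, "y": 0, "z": 0, "turn": 0, "hand": 0}, {"x": 0, "y": 0, "z": 0, "turn": 0, "hand": 0.5}, {"x": 0, "y": 0, "z": 0, "turn": 0, "hand": 1}, {"x": 0, "y": 0, "z": 0, "turn": 0, "hand": 1}, {"x": 0, "y": 0, "z": 0, "turn": 0, "hand": 1}]'

```text
time: 33.83
tool_pos: [0.6749, 0.2162, 0.3054]
eef_rot: [0.775, -0.632, -0.0, 0.0]
ft_force: [0.1, -0.8, -0.3]
grip_width: 0.0835
grasp_force: 0.0
```

Emit:
move_arm --series '[{"x": 0, "y": 0, "z": -15, "turn": 0, "hand": 1}, {"x": 0, "y": 0, "z": -25, "turn": 0, "hand": 1}, {"x": 0, "y": 0, "z": -35, "turn": 0, "hand": 1}, {"x": 0, "y": 0, "z": -35, "turn": 0, "hand": 1}, {"x": 15, "y": 25, "z": -10, "turn": 0, "hand": 1}, {"x": 15, "y": 35, "z": 0, "turn": 0, "hand": 1}, {"x": 15, "y": 35, "z": 0, "turn": 0, "hand": 1}, {"x": 0, "y": 30, "z": 0, "turn": 0, "hand": 1}]'

```text
time: 34.5
tool_pos: [0.5598, 0.1448, 0.4259]
eef_rot: [0.774, -0.633, -0.0, 0.0]
ft_force: [0.2, 0.6, -0.1]
grip_width: 0.0852
grasp_force: 0.0
```

Emit:
move_arm --series '[{"x": 0, "y": 30, "z": 0, "turn": 0, "hand": 1}, {"x": 0, "y": 0, "z": 0, "turn": 0, "hand": 1}, {"x": 0, "y": 0, "z": 0, "turn": 0, "hand": 1}]'

```text
time: 34.75
tool_pos: [0.5309, 0.1406, 0.4268]
eef_rot: [0.775, -0.632, 0.0, -0.001]
ft_force: [0.7, 0.1, -0.2]
grip_width: 0.0855
grasp_force: 0.0
```

```bash
for p in "671 221" "676 83" "678 -62"; do echo $p; python3 stand.py $p; done; python3 -c "
from h import *
c=shot('scene','s10.png'); cv2.imwrite('pics/s10c.png',cv2.resize(c['frame'][110:280,120:400,::-1],None,fx=2.8,fy=2.8,interpolation=2)); state()"
```

```text
671 221
scene 119
125 31 [680. 202. 127.]
140 26 [680. 198. 139.]
155 24 [681. 194. 154.]
170 27 [681. 191. 170.]
185 26 [683. 187. 184.]
top 49
125 9 [681. 242. 127.]
140 8 [683. 197. 139.]
155 6 [683. 191. 158.]
170 2 [683. 186. 170.]
185 25 [689. 184. 184.]
676 83
scene 88
125 20 [677.  68. 126.]
140 16 [679.  66. 139.]
155 20 [678.  62. 156.]
170 25 [678.  61. 170.]
185 15 [681.  58. 180.]
top 44
125 7 [678.  66. 124.]
140 6 [679.  64. 140.]
155 3 [680.  59. 151.]
170 10 [680.  58. 174.]
185 20 [685.  55. 182.]
678 -62
scene 82
125 20 [682. -79. 124.]
140 19 [683. -82. 141.]
155 18 [684. -85. 154.]
170 22 [685. -89. 171.]
185 10 [688. -92. 180.]
top 54
125 10 [685. -79. 125.]
140 11 [685. -83. 140.]
155 6 [686. -85. 157.]
170 17 [688. -91. 176.]
185 17 [692. -94. 179.]
t 35.10 G [532.7 141.4 273.1] yaw(-x axis) 101.5 grip 0.0856 gf 0.0 F [-0.2 -0.  -0.1] j6 -0.35
```

View pics/s10c.png

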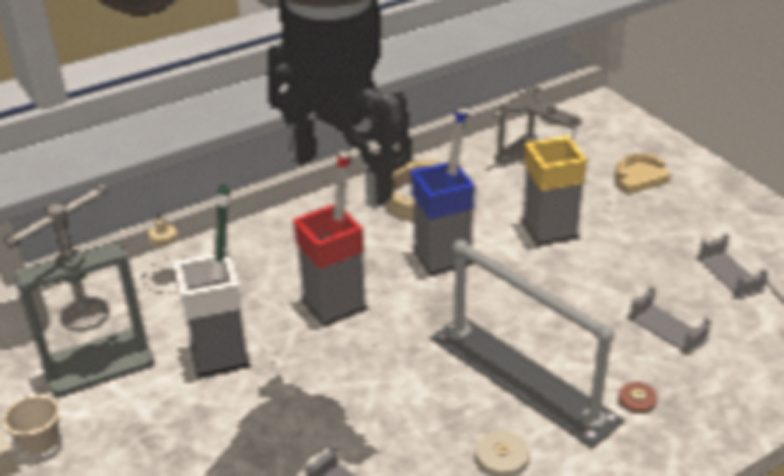

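All three tools stand in their own pots (white (223,230), red (342,185), blue (458,145)), the pots are upright, and the bystanders haven't moved. The gripper is clear, so I'll hand in.

```bash
python3 -c "
from bench import workorder
print(workorder.hand_in())"
```

```text
the job is handed in; nothing more can be done
None
```

I stood the red, blue and white instruments tip down in the pots of their own colour, in that order; yellow was missing. All pots were upright and the bystanders unmoved in the last picture, and the job is handed in, though no verdict came back.

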